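# Fetch a fresh label roll from the blocked drawer

### The arm

A 6-joint arm with a two-finger parallel gripper is mounted at the origin on a cart in front of the work surface, level with it; the furniture and walls round the work are solid. World frame = base frame: x ahead of the robot, y to its left, z up, the work surface at z = 0. Lengths are in m, angles in rad, forces in N, time in s.
With the tool pointing down it reaches from about 0.35 to 0.725 m from the base axis. Payload 6 kg.
Tool frame: the origin (TCP) lies between the finger pads; the fingertips stand 8 mm ahead of it and the grasp point (between the pads) lies 11 mm behind it; z points along the fingers, y is the line along which they close (so a half turn about z gives the same grasp; the last joint's range is limited). The gripper opens to 85 mm and grips with 20 to 120 N. Pads are 22 mm wide; open, the fingers measure 114 mm over their backs; the gripper's body (76 mm by 85 mm) begins 54 mm behind the grasp point. The pads swing forward as they close: fully open they stand 13 mm farther back than shut.
Start: joints at [1.594, 0.04, 0.085, 0, -1.615, -0.334], TCP at [0.183, 0.571, 0.239] pointing down, gripper open.
Joint ranges: [-2.56, 2.56], [-1.29, 2.01], [-1.08, 1.49], [-3.29, 1.98], [-2.81, -0.18], [-2.99, 2.99]. Speed limits (rad/s): [2.57, 2.57, 3.01, 3.14, 3.14, 3.14].

### API

Orientations are given as a unit quaternion [w, x, y, z].
In Python, from plant import bot, snapshot gives the robot as it stands.
- The arm moves only by the tool step_arm, never from a script. Its argument "series" is one flat list of numbers, 7 for each row, row after row: the shift along the tool's x, y, z in units of 40 mm (1.0 is 40 mm), then the turn, a rotation vector about the tool's x, y, z in units of 5 degrees (1.0 is 5 degrees), then the opening, from 0 (shut) to 1 (fully open). A call has 1 to 8 rows; each row shifts and turns the commanded pose from where the row before left it, along the tool's axes as they then stand; what a row does not reach is not made up. A row lasts 1/8 s, in which the tool goes at most 62.5 mm and 10.7 degrees, less where a joint would pass 70% of its speed; a pose out of reach is approached as far as the arm can. A call is refused whole if a number of a shift passes 1 or a number of a turn 1, either way. A call with a gripper value outside its range is refused whole. The fingers move at their own pace and stop on an object; the grip force is fixed at half the most. Time passes only in rows, so rows that do not move let the fingers close. It gives the time, the measured TCP pose, the force, the opening and the grip force at its end, in the units of the state.
- bot.get_state(): the state, without advancing time (a new reading comes with each control period).
- snapshot(name): name is "scene" or "top"; returns a dict with "image" (420x560x3 uint8, blue, green, red), "fx", "fy", "cx", "cy" (pixels), "R" (3x3) and "t" (3): a world point X has camera coordinates R X + t. Camera axes: x right, y down, z forward; pixel columns grow to the right and rows downward; lengths in m; the calibration is good to about 2 mm. A picture is of the moment at which its call begins. There is no depth.
- bot.finish_job(): hands the job in; it is judged then, once.
The state is a dict: "time_s": time; "joints": joint angles; "qd": joint speeds; "effort": joint torques, N m; "ee_pos": TCP position; "ee_rot": TCP orientation; "wrist_force": force on the tool from outside, world axes, zero at the start; "ft_torque": the same for the moment, N m; "opening": opening from 0.0 (shut) to 1.0 (fully open); "finger_force": force on a finger pad.
Only numpy, scipy, OpenCV 4.12 (cv2) and the standard library are available. Lean on these libraries where they do the work, as an engineer would, in place of code of your own. Each camera call takes 0.05 s, during which the arm holds its last target. There are 200 camera calls.

### The job

The label unwinder has run empty: three jars have been left standing in front of the little supply drawer, so set them aside on the free counter, all three before you touch the drawer. Then pull the drawer open, slip the white label roll down over the unwinder's spindle until it rests flat on the plate, leave the orange roll in the drawer and push the drawer fully shut. Finally stand each jar upright again on the very spot where it stood at the start, knocking nothing over and leaving the bell where it is.

Things in the scene. Friction and masses are not known exactly. Their poses are not given: they have to be found in the camera images.
- lime_jar: glass jar with a yellow lid and a dark label, 66 mm across, 90 mm tall, about 0.37 kg. Origin: centre of its underside, z up. One of the three jars in front of the drawer; their order varies
- amber_jar: glass jar with a black lid and orange-brown filling, no label, 62 mm across, 80 mm tall, about 0.30 kg. Origin: centre of its underside, z up. One of the three jars in front of the drawer
- shaker: slim spice jar with a red cap and a dark blue label, 40 mm across, 106 mm tall, about 0.11 kg. Origin: centre of its underside, z up. One of the three jars, which start in a row along the drawer's front, about 90 mm apart, their centres 65 to 90 mm in front of the handle bar
- white_roll: white label roll on a brown cardboard core, 60 mm across, 40 mm high, core hole 30 mm, about 0.09 kg. Origin: centre of its underside, z along the core. It stands upright in the shut drawer beside the orange one (centres 84 mm apart, left and right may be swapped), seen through the clear top; underside 14.5 mm above the counter
- orange_roll: orange label roll of the same size and make, stays in the drawer. Origin: centre of its underside, z along the core
- supply_box: fixed light wooden box with a clear acrylic top, 150 mm deep (x), 210 mm wide (y), 70 mm high, holding the drawer. Origin: centre of its underside; its front looks to its own -x, towards the robot, and the drawer opens that way. Only with the drawer nearly fully out are the rolls clear of the top
- drawer (a joint): travel of the drawer in m: 0 shut, 0.132 fully out; it slides with about 1.5 N and stays where it is left
- drawer_handle (a point): middle of the steel bar handle (8 mm thick, 84 mm long, 46 mm above the counter), moving with the drawer; x points into the box, y along the bar, z up. The bar is 40 mm before the drawer's front (65 mm high), pinched from above. Inside, the drawer is 131 mm deep (50 to 181 mm behind the bar) and 178 mm wide, walls to 48 mm; rolls 117 mm behind the bar, 42 mm to each side
- unwinder: empty label unwinder, fixed: dark round base 100 mm across, bright plate on it with its top 18 mm above the counter, upright aluminium spindle 18 mm thick, tapered, tip 76 mm high. Origin: on the spindle axis at counter height. It may swap places with the bell. The scale's cord lies from x 0.32, y -0.155 by x 0.5, y -0.18 to x 0.68, y -0.22; right of it the counter is free to x 0.62
- bell: silvery white domed counter bell, 81 mm across, 52 mm high, loose; a bystander, leave it. Origin: centre of its underside
Mind the look-alikes: they are no part of the job. What is shaped like the lime_jar but purple is not meant.

How it is judged:
On the way, in this order (a step that is already met when the one before it is completed fails the run):
1. all three jars have been set aside, upright on the counter and at least 5 cm from where they stood, with the drawer still shut (value of joint drawer below 0.012 m and distance of each of lime_jar, amber_jar, shaker from where it was at the start of the episode above 0.05 m and height (world z) of each of lime_jar, amber_jar, shaker below 0.01 m and angle between each of lime_jar, amber_jar, shaker's own z axis and vertical below 0.12 rad and linear speed of each of lime_jar, amber_jar, shaker below 0.03 m/s), for 0.2 s.
2. the drawer has been pulled open by 8 cm or more (value of joint drawer above 0.08 m), for 0.1 s.
At the end, for the whole second after the job is handed in: The white roll is over the spindle, upright, flat on the plate (within 4 mm in height, 10 mm of the axis); the orange roll stands in the drawer; the drawer is shut to 6 mm; each jar stands upright within 15 mm of its own starting spot; all at rest (horizontal distance between white_roll and unwinder below 0.01 m and z of white_roll in the frame of unwinder between 0.014 and 0.022 m and angle between each of white_roll, orange_roll, lime_jar, amber_jar, shaker's own z axis and vertical below 0.12 rad and linear speed of each of white_roll, orange_roll, lime_jar, amber_jar, shaker below 0.03 m/s and value of joint drawer below 0.006 m and z of orange_roll in the frame of drawer_handle below -0.024 m and x of orange_roll in the frame of drawer_handle between 0.05 and 0.17 m and distance of each of lime_jar, amber_jar, shaker from where it was at the start of the episode below 0.015 m); the robot touches nothing.
It fails at once if a jar is tipped over (angle between any of lime_jar, amber_jar, shaker's own z axis and vertical above 0.6 rad).
It fails at once if the bell is pushed more than 3 cm out of its place (distance of bell from where it was at the start of the episode above 0.03 m).
It also fails if it takes over 149 s, if anything falls off the work surface, if the arm or the gripper's body presses on something with over 40 N, if the wrist force passes 120 N, or if a joint passes its speed limit or range.

## Working session

There is one attempt and no reset: what is moved stays moved. The work goes in short steps, Python scripts to look and compute and a tool call to move; the robot and the scene stay as the last step left them, time stands still between calls to the robot, and variables do not carry over. Pictures are saved under pics/ and viewed, at most 14 in all, crops included, and the job is handed in when it is done.

Besides the shell and the picture viewer there is one more tool, called after "Request:" as name(argument=value, ...) on one line, values as JSON. step_arm: Moves the arm, as the interface text tells. Its arguments: {"type":"object","properties":{"series":{"type":"array","items":{"type":"number"}}},"required":["series"]}

```bash
mkdir -p pics; ls; python3 - <<'E'
from plant import bot, snapshot
import cv2
for n in("scene","top"):
    s=snapshot(n); cv2.imwrite(f"pics/{n}0.png",s["image"]); print(n,s["fx"],s["fy"],s["cx"],s["cy"],s["R"],s["t"])
    cv2.imwrite(f"pics/{n}0b.png",cv2.resize(s["image"],(800,600),interpolation=cv2.INTER_CUBIC))
print(bot.get_state())
E
```

```text
pics
scene 440.5555133894462 440.5555133894462 277.0190765241178 210.80281890392817 [[ 8.71138474e-01 -4.91037431e-01 -2.32960832e-05]
 [-3.56130278e-01 -6.31770061e-01 -6.88504042e-01]
 [ 3.38066538e-01  5.99790657e-01 -7.25232503e-01]] [-0.44117366  0.26778816  0.81653137]
top 434.2836947645558 434.2836947645558 271.22177892731816 216.4085805986562 [[-0.02735764 -0.99959232 -0.00816987]
 [-0.9938947   0.02807379 -0.10670138]
 [ 0.10688724  0.0052009  -0.99425755]] [0.08003701 0.55575469 1.0331669 ]
{'time_s': 0.1, 'joints': array([ 1.59367732e+00,  4.07522707e-02,  8.39038135e-02, -3.89201072e-04,
       -1.61549426e+00, -3.33686808e-01]), 'qd': array([-0.00028451, -0.00293322,  0.0012388 , -0.00044411,  0.00011861,
       -0.00063099]), 'effort': array([-5.24102637e-03, -3.69341433e+01,  3.48281336e+01,  6.95179269e+00,
       -4.44397199e-03, -1.76821491e-06]), 'ee_pos': array([0.18335228, 0.5710028 , 0.23837838]), 'ee_rot': array([ 7.95414596e-04,  9.87950258e-01, -1.54769675e-01, -5.42125652e-05]), 'wrist_force': array([-0.78312745,  0.28837385,  0.51057356]), 'ft_torque': array([-0.03997549,  0.01325617,  0.03846628]), 'finger_force': 0.0, 'opening': 0.9975225806946993}
```

View pics/scene0b.png

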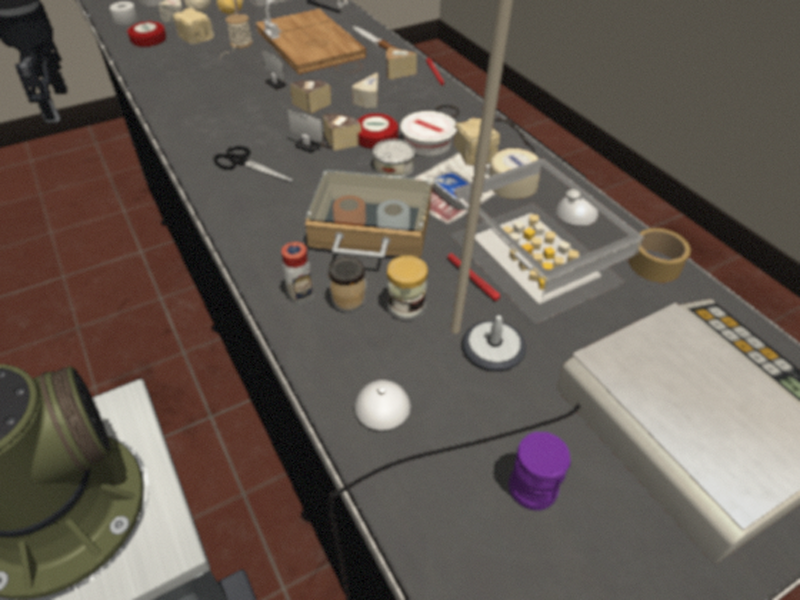

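View pics/top0b.png

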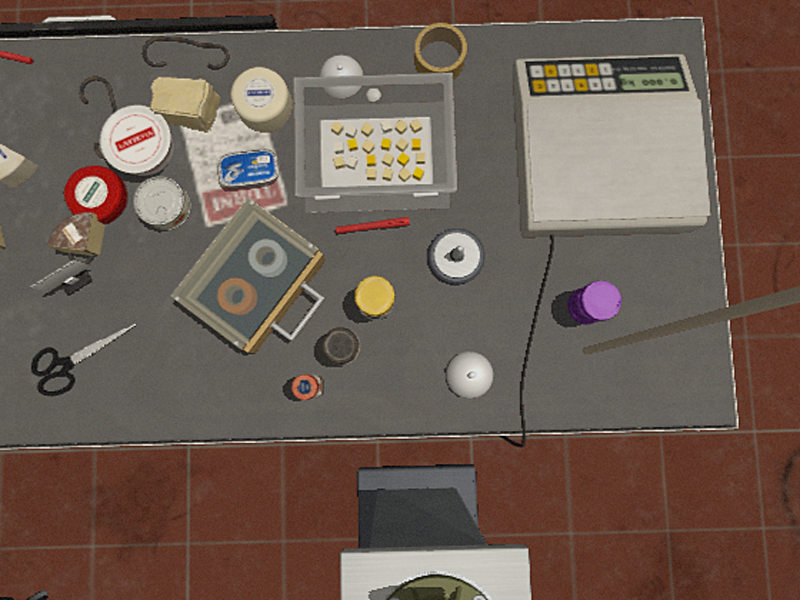

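```bash
cat > h.py <<'E'
from plant import bot, snapshot
import cv2, numpy as np
from scipy.spatial.transform import Rotation as Ro
def ray(s,u,v):
    d=s["R"].T@np.array([(u-s["cx"])/s["fx"],(v-s["cy"])/s["fy"],1]); return -s["R"].T@s["t"],d
def at(s,u,v,z):
    c,d=ray(s,u,v); return (c+d*(z-c[2])/d[2]).round(4)
def proj(s,X):
    p=s["R"]@np.asarray(X,float)+s["t"]; return (p[:2]/p[2]*s["fx"]+[s["cx"],s["cy"]])
def crop(s,x0,y0,w,h,k,name):
    cv2.imwrite(name,cv2.resize(s["image"][y0:y0+h,x0:x0+w],None,fx=k,fy=k,interpolation=cv2.INTER_CUBIC))
E
python3 - <<'E'
from h import *
s=snapshot("top"); crop(s,115,140,200,150,4,"pics/t1.png")
c=snapshot("scene"); crop(c,180,120,200,150,4,"pics/s1.png")
print(ray(s,0,0)[0],ray(c,0,0)[0])
k=1.42857
for n,u,v,z in[("lime",375,297,.09),("amber",341,346,.08),("shaker",305,386,.106),("unw",456,257,.018),("tip",457,254,.076),("bell",470,374,.04),("white",267,257,.0545),("orange",237,295,.0545),("purple",602,300,.09)]: print(n,at(s,u/k,v/k,z))
# pole: plane intersection
def pl(s,a,b):
    C,d1=ray(s,*a);_,d2=ray(s,*b);n=np.cross(d1,d2);return n/np.linalg.norm(n),C
n1,C1=pl(s,(585/k,350/k),(800/k,295/k)); n2,C2=pl(c,(458/k,330/k),(503/k,0))
for z in(.0,.1,.2,.3,.5,.8):
    xy=np.linalg.solve([n1[:2],n2[:2]],[n1@C1-n1[2]*z,n2@C2-n2[2]*z]); P=[*xy,z]; print(z,xy,proj(s,P)*k,proj(c,P)*k)
E
```

```text
[0.44411891 0.05902885 1.08718768] [ 0.20364889 -0.53720013  0.77653804]
lime [0.5717 0.0839 0.09  ]
amber [0.4944 0.1413 0.08  ]
shaker [0.4319 0.197  0.106 ]
unw [ 0.6473 -0.0576  0.018 ]
tip [ 0.6413 -0.0531  0.076 ]
bell [ 0.4435 -0.0709  0.04  ]
white [0.6496 0.2658 0.0545]
orange [0.5862 0.3167 0.0545]
purple [ 0.5564 -0.2824  0.09  ]
0.0 [ 0.46172975 -0.19858105] [539.99820923 361.51208601] [438.92746225 469.86527681]
0.1 [ 0.46511675 -0.1971719 ] [553.91442026 357.95212505] [444.6313562  428.03672122]
0.2 [ 0.46850374 -0.19576274] [570.95159535 353.59377793] [451.46462289 377.92609881]
0.3 [ 0.47189074 -0.19435358] [592.29223249 348.13454518] [459.79954233 316.80335622]
0.5 [ 0.47866473 -0.19153526] [656.61023325 331.68110312] [483.51198868 142.912083  ]
0.8 [ 0.48882572 -0.18730778] [918.406894   264.70986432] [ 562.44656588 -435.94148311]
```

View pics/t1.png

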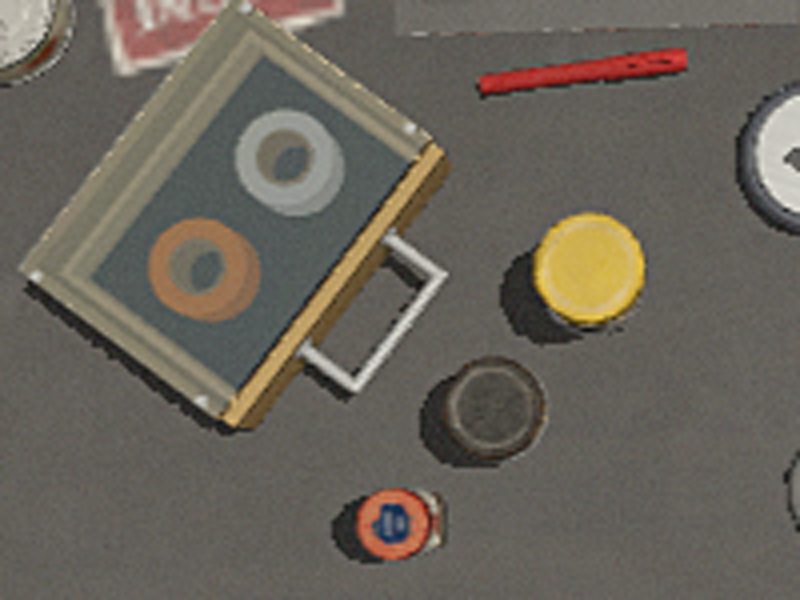

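View pics/s1.png

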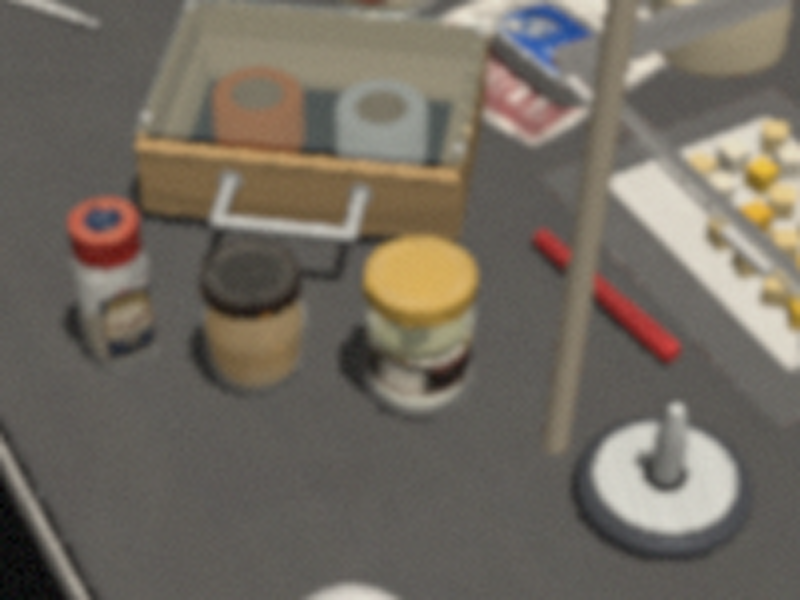

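```bash
python3 - <<'E'
from h import *
s=snapshot("top"); c=snapshot("scene")
T=lambda X,Y,z:at(s,115+(X+.5)/4-.5,140+(Y+.5)/4-.5,z)
S=lambda X,Y,z:at(c,180+(X+.5)/4-.5,120+(Y+.5)/4-.5,z)
print("lime",T(590,267,.09),S(421,275,.09),"base from scene",S(416,380,0))
print("amber",T(497,407,.08),S(251,270,.08))
print("shaker",T(394,524,.106),S(104,219,.106))
a,b=T(443,275,.05),T(355,387,.05); print("bar",a,b,np.linalg.norm(a-b),(a+b)/2,"scene",S(213,220,.05),S(355,234,.05))
w,o=T(284,157,.0545),T(204,267,.0545);print("rolls",w,o,np.linalg.norm(w-o))
for q in[(240,5),(25,272),(232,415),(438,148)]: print("boxtop",T(*q,.07))
d=(b-a)[:2];print("yaw",np.degrees(np.arctan2(-d[0],d[1])))
d=(o-w)[:2];print("yaw",np.degrees(np.arctan2(-d[0],d[1])))
print("unw S",S(665,485,.018),S(676,407,.076)); k=1.42857
print("unw T",at(s,456/k,256.5/k,.018),at(s,457.5/k,253/k,.076))
for q in[(52,372),(135,325),(335,230),(410,222)]: print("sciss/pen",at(s,q[0]/k,q[1]/k,0.005))
crop(s,290,150,100,75,8,"pics/t2.png"); crop(c,310,200,100,75,8,"pics/s2.png")
i=np.hstack([cv2.imread("pics/t2.png")[:,200:600],cv2.imread("pics/s2.png")[:,:400]]); cv2.imwrite("pics/u.png",i)
E
```

```text
lime [0.5753 0.0847 0.09  ] [0.5734 0.0827 0.09  ] base from scene [0.5733 0.0861 0.    ]
amber [0.4963 0.1409 0.08  ] [0.4958 0.1433 0.08  ]
shaker [0.4309 0.1979 0.106 ] [0.4307 0.1969 0.106 ]
bar [0.5782 0.1743 0.05  ] [0.5122 0.2281 0.05  ] 0.08514951555939708 [0.5452 0.2012 0.05  ] scene [0.5079 0.2243 0.05  ] [0.578  0.1701 0.05  ]
rolls [0.6522 0.2688 0.0545] [0.5865 0.3174 0.0545] 0.08172178412149358
boxtop [0.7427 0.2916 0.07  ]
boxtop [0.5844 0.4196 0.07  ]
boxtop [0.4964 0.2972 0.07  ]
boxtop [0.6519 0.1739 0.07  ]
yaw 50.81474995131235
yaw 53.508703316270285
unw S [ 0.6456 -0.0658  0.018 ] [ 0.6486 -0.0604  0.076 ]
unw T [ 0.6482 -0.0577  0.018 ] [ 0.6429 -0.054   0.076 ]
sciss/pen [0.4668 0.6523 0.005 ]
sciss/pen [0.545  0.5085 0.005 ]
sciss/pen [0.7047 0.1542 0.005 ]
sciss/pen [0.7154 0.0203 0.005 ]
```

View pics/u.png

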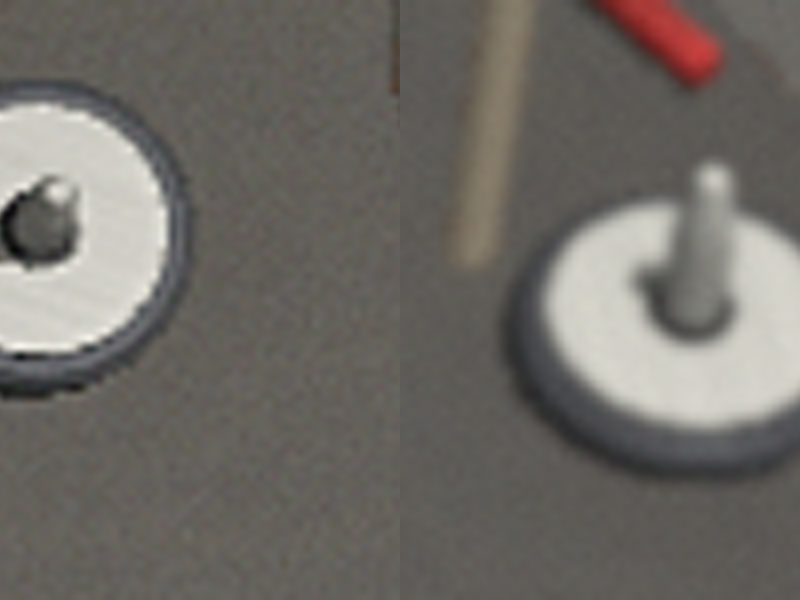

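```bash
cat >> h.py <<'E'
H=np.array([.5445,.2005]); yaw=np.radians(51.4); U=np.array([np.cos(yaw),np.sin(yaw)]); V=np.array([-U[1],U[0]])
def go(*pts):
    "shift in units of the tool axes from the present pose through the points"
    st=bot.get_state(); p=st["ee_pos"]; R=Ro.from_quat(st["ee_rot"],scalar_first=True)
    print("now",p.round(4),"tool x yaw",round(np.degrees(np.arctan2(*R.as_matrix()[1::-1,0])),2),"tilt",np.degrees(np.arccos(-R.as_matrix()[2,2])).round(2),"open",round(st["opening"],3),"F",st["wrist_force"].round(1),"t",st["time_s"])
    for q in pts:
        print(q,(R.inv().apply(np.array(q)-p)/.04).round(3)); p=np.array(q)
E
python3 - <<'E'
from h import *
s=snapshot("top"); c=snapshot("scene")
print(at(s,322,173.2,.076),at(s,320.2,178.2,.018),at(c,348.6,221,.074),at(c,346.6,238.7,.018))
E
```

```text
[ 0.6522 -0.0585  0.076 ] [ 0.6515 -0.0603  0.018 ] [ 0.6504 -0.0582  0.074 ] [ 0.6507 -0.0614  0.018 ]
```

Request:
step_arm(series=[0, 0, 0, 0, 0, 1, 1, 0, 0, 0, 0, 0, 1, 1, 0, 0, 0, 0, 0, 1, 1, 0, 0, 0, 0, 0, 1, 1, 0, 0, 0, 0, 0, 0.17, 1, 0, 0, 0, 0, 0, 0, 1])

```text
time_s: 1.15
ee_pos: [0.1835, 0.5712, 0.2393]
ee_rot: [0.0, 0.944, -0.33, 0.0]
wrist_force: [0.5, -0.4, 0.4]
opening: 0.997
finger_force: 0.0
```

```bash
python3 - <<'E'
from h import *
go([.431,.1975,.2],[.431,.1975,.055],[.431,.1975,.2],[.502,.388,.2])
E
```

```text
now [0.1835 0.5712 0.2393] tool x yaw -38.58 tilt 0.01 open 0.997 F [ 0.5 -0.4  0.4] t 1.15
[0.431, 0.1975, 0.2] [10.664  3.445  0.982]
[0.431, 0.1975, 0.055] [-0.    -0.     3.625]
[0.431, 0.1975, 0.2] [ 0.     0.    -3.625]
[0.502, 0.388, 0.2] [-1.583e+00 -4.830e+00 -1.000e-03]
```

Request:
step_arm(series=[0.8, 0.258, 0.074, 0, 0, 0, 1, 0.8, 0.258, 0.074, 0, 0, 0, 1, 0.8, 0.258, 0.074, 0, 0, 0, 1, 0.8, 0.258, 0.074, 0, 0, 0, 1, 0.8, 0.258, 0.074, 0, 0, 0, 1, 0.8, 0.258, 0.074, 0, 0, 0, 1, 0.8, 0.258, 0.074, 0, 0, 0, 1, 0.8, 0.258, 0.074, 0, 0, 0, 1])

```text
time_s: 2.15
ee_pos: [0.3323, 0.3459, 0.2157]
ee_rot: [-0.0, 0.944, -0.33, 0.0]
wrist_force: [0.0, -0.7, 0.7]
opening: 0.997
finger_force: 0.0
```

Request:
step_arm(series=[0.8, 0.258, 0.074, 0, 0, 0, 1, 0.8, 0.258, 0.074, 0, 0, 0, 1, 0.8, 0.258, 0.074, 0, 0, 0, 1, 0.8, 0.258, 0.074, 0, 0, 0, 1, 0.8, 0.258, 0.074, 0, 0, 0, 1, 0.26, 0.09, 0.074, 0, 0, 0, 1, 0, 0, 0, 0, 0, 0, 1, 0, 0, 0, 0, 0, 0, 1])

```text
time_s: 3.15
ee_pos: [0.4301, 0.198, 0.198]
ee_rot: [-0.0, 0.944, -0.331, 0.0]
wrist_force: [-0.0, 0.3, 0.1]
opening: 0.999
finger_force: 0.0
```

```bash
python3 - <<'E'
from h import *
go([.431,.1975,.2],[.431,.1975,.055],[.431,.1975,.2],[.502,.388,.2])
E
```

```text
now [0.4301 0.198  0.198 ] tool x yaw -38.6 tilt 0.01 open 0.999 F [-0.   0.3  0.1] t 3.15
[0.431, 0.1975, 0.2] [ 0.025 -0.005 -0.051]
[0.431, 0.1975, 0.055] [0.000e+00 1.000e-03 3.625e+00]
[0.431, 0.1975, 0.2] [-0.000e+00 -1.000e-03 -3.625e+00]
[0.502, 0.388, 0.2] [-1.584e+00 -4.829e+00  1.000e-03]
```

Request:
step_arm(series=[0, 0, 0.9, 0, 0, 0, 1, 0, 0, 0.9, 0, 0, 0, 1, 0, 0, 0.9, 0, 0, 0, 1, 0, 0, 0.88, 0, 0, 0, 1, 0, 0, 0, 0, 0, 0, 1, 0, 0, 0, 0, 0, 0, 0, 0, 0, 0, 0, 0, 0, 0, 0, 0, 0, 0, 0, 0, 0])

```text
time_s: 4.15
ee_pos: [0.4315, 0.1982, 0.057]
ee_rot: [-0.002, 0.944, -0.331, 0.001]
wrist_force: [-0.6, 1.2, 6.6]
opening: 0.521
finger_force: 60.2
```

Request:
step_arm(series=[0, 0, 0, 0, 0, 0, 0, 0, 0, 0, 0, 0, 0, 0, 0, 0, -0.5, 0, 0, 0, 0, 0, 0, -0.9, 0, 0, 0, 0, 0, 0, -0.9, 0, 0, 0, 0, 0, 0, -0.9, 0, 0, 0, 0, 0, 0, -0.4, 0, 0, 0, 0, 0, 0, 0, 0, 0, 0, 0])

```text
time_s: 5.15
ee_pos: [0.4305, 0.1976, 0.199]
ee_rot: [-0.001, 0.944, -0.331, 0.0]
wrist_force: [-0.4, -0.1, -1.6]
opening: 0.52
finger_force: 61.2
```

```bash
python3 - <<'E'
from h import *
go([.502,.388,.2]); s=snapshot("scene"); cv2.imwrite("pics/s3.png",s["image"])
E
```

```text
now [0.4305 0.1976 0.199 ] tool x yaw -38.66 tilt 0.07 open 0.52 F [-0.4 -0.1 -1.6] t 5.15
[0.502, 0.388, 0.2] [-1.578 -4.834 -0.018]
```

View pics/s3.png

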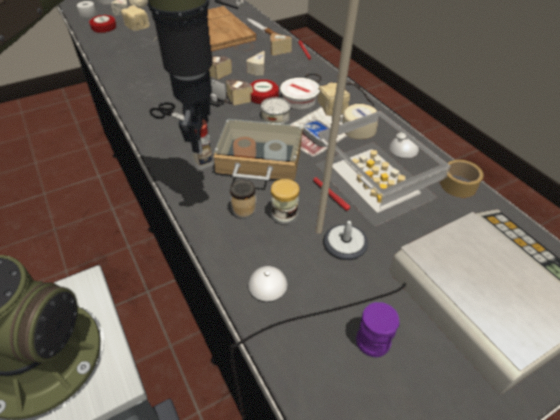

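Request:
step_arm(series=[-0.26, -0.8, 0, 0, 0, 0, 0, -0.26, -0.8, 0, 0, 0, 0, 0, -0.26, -0.8, 0, 0, 0, 0, 0, -0.26, -0.8, 0, 0, 0, 0, 0, -0.26, -0.8, 0, 0, 0, 0, 0, -0.26, -0.8, 0, 0, 0, 0, 0, -0.02, -0.03, 0, 0, 0, 0, 0, 0, 0, 0, 0, 0, 0, 0])

```text
time_s: 6.2
ee_pos: [0.5012, 0.3871, 0.1968]
ee_rot: [0.001, 0.944, -0.331, -0.001]
wrist_force: [-0.5, -0.3, -0.4]
opening: 0.52
finger_force: 61.4
```

Request:
step_arm(series=[0, 0, 0.8, 0, 0, 0, 0, 0, 0, 0.8, 0, 0, 0, 0, 0, 0, 0.8, 0, 0, 0, 0, 0, 0, 0.7, 0, 0, 0, 0, 0, 0, 0.2, 0, 0, 0, 0, 0, 0, 0.1, 0, 0, 0, 0, 0, 0, 0.06, 0, 0, 0, 0, 0, 0, 0, 0, 0, 0, 0])

```text
time_s: 7.2
ee_pos: [0.502, 0.3879, 0.0611]
ee_rot: [-0.001, 0.944, -0.331, 0.0]
wrist_force: [0.1, -0.1, -1.1]
opening: 0.519
finger_force: 61.4
```

```bash
python3 - <<'E'
from h import *
go([.502,.388,.058])
E
```

```text
now [0.502  0.3879 0.0611] tool x yaw -38.65 tilt 0.07 open 0.519 F [ 0.1 -0.1 -1.1] t 7.2
[0.502, 0.388, 0.058] [-0.001 -0.002  0.078]
```

Request:
step_arm(series=[0, 0, 0.08, 0, 0, 0, 0, 0, 0, 0.02, 0, 0, 0, 0, 0, 0, 0, 0, 0, 0, 0.8, 0, 0, 0, 0, 0, 0, 1, 0, 0, 0, 0, 0, 0, 1, 0, 0, -0.9, 0, 0, 0, 1, 0, 0, -0.9, 0, 0, 0, 1, 0, 0, -0.9, 0, 0, 0, 1])

```text
time_s: 8.2
ee_pos: [0.5017, 0.3875, 0.1654]
ee_rot: [0.0, 0.944, -0.331, 0.0]
wrist_force: [0.5, 0.3, -0.2]
opening: 0.998
finger_force: 0.0
```

Request:
step_arm(series=[0, 0, -0.9, 0, 0, 0, 1, 0, 0, 0, 0, 0, 0, 1])

```text
time_s: 8.45
ee_pos: [0.5028, 0.3885, 0.2045]
ee_rot: [-0.003, 0.944, -0.331, 0.001]
wrist_force: [-0.8, 0.2, 0.2]
opening: 0.999
finger_force: 0.0
```

```bash
python3 - <<'E'
from h import *
go([.496,.142,.2],[.496,.142,.041],[.496,.142,.18],[.380,.396,.18])
E
```

```text
now [0.5028 0.3885 0.2045] tool x yaw -38.66 tilt 0.38 open 0.999 F [-0.8  0.2  0.2] t 8.45
[0.496, 0.142, 0.2] [3.715 4.919 0.084]
[0.496, 0.142, 0.041] [-0.004  0.026  3.975]
[0.496, 0.142, 0.18] [ 3.000e-03 -2.300e-02 -3.475e+00]
[0.38, 0.396, 0.18] [-6.231 -3.147  0.015]
```

Request:
step_arm(series=[0.62, 0.82, 0, 0, 0, 0, 1, 0.62, 0.82, 0, 0, 0, 0, 1, 0.62, 0.82, 0, 0, 0, 0, 1, 0.62, 0.82, 0, 0, 0, 0, 1, 0.62, 0.82, 0, 0, 0, 0, 1, 0.62, 0.82, 0, 0, 0, 0, 1, 0, 0, 0, 0, 0, 0, 1, 0, 0, 0, 0, 0, 0, 1])

```text
time_s: 9.45
ee_pos: [0.4948, 0.1411, 0.1997]
ee_rot: [0.0, 0.944, -0.331, -0.0]
wrist_force: [0.8, -0.2, -0.5]
opening: 0.999
finger_force: 0.0
```

```bash
python3 - <<'E'
from h import *
go([.496,.142,.041])
E
```

```text
now [0.4948 0.1411 0.1997] tool x yaw -38.68 tilt 0.04 open 0.999 F [ 0.8 -0.2 -0.5] t 9.45
[0.496, 0.142, 0.041] [ 0.01  -0.039  3.968]
```

Request:
step_arm(series=[0, 0, 0.9, 0, 0, 0, 1, 0, 0, 0.9, 0, 0, 0, 1, 0, 0, 0.9, 0, 0, 0, 1, 0, 0, 0.9, 0, 0, 0, 1, 0, 0, 0.4, 0, 0, 0, 1, 0, 0, 0, 0, 0, 0, 1, 0, 0, 0, 0, 0, 0, 0, 0, 0, 0, 0, 0, 0, 0])

```text
time_s: 10.45
ee_pos: [0.4967, 0.1421, 0.0431]
ee_rot: [-0.002, 0.944, -0.331, 0.002]
wrist_force: [2.3, 1.4, 2.7]
opening: 0.678
finger_force: 64.9
```

Request:
step_arm(series=[0, 0, 0, 0, 0, 0, 0, 0, 0, 0, 0, 0, 0, 0, 0, 0, 0, 0, 0, 0, 0])

```text
time_s: 10.82
ee_pos: [0.4968, 0.142, 0.0431]
ee_rot: [-0.002, 0.944, -0.331, 0.002]
wrist_force: [1.0, 1.4, 6.9]
opening: 0.682
finger_force: 65.3
```

```bash
python3 - <<'E'
from h import *
go([.496,.142,.18],[.380,.396,.18])
E
```

```text
now [0.4968 0.142  0.0431] tool x yaw -38.63 tilt 0.31 open 0.682 F [1.  1.4 6.9] t 10.825
[0.496, 0.142, 0.18] [-0.006 -0.004 -3.423]
[0.38, 0.396, 0.18] [-6.23e+00 -3.15e+00  1.00e-03]
```

Request:
step_arm(series=[0, 0, -0.6, 0, 0, 0, 0, 0, 0, -0.9, 0, 0, 0, 0, 0, 0, -0.9, 0, 0, 0, 0, 0, 0, -0.9, 0, 0, 0, 0, 0, 0, -0.2, 0, 0, 0, 0, 0, 0, 0, 0, 0, 0, 0])

```text
time_s: 11.58
ee_pos: [0.4945, 0.1411, 0.1792]
ee_rot: [0.0, 0.944, -0.331, -0.001]
wrist_force: [0.2, -0.5, -4.8]
opening: 0.683
finger_force: 65.9
```

Request:
step_arm(series=[-0.78, -0.39, 0, 0, 0, 0, 0, -0.78, -0.39, 0, 0, 0, 0, 0, -0.78, -0.39, 0, 0, 0, 0, 0, -0.78, -0.39, 0, 0, 0, 0, 0, -0.78, -0.39, 0, 0, 0, 0, 0, -0.78, -0.39, 0, 0, 0, 0, 0, -0.78, -0.39, 0, 0, 0, 0, 0, -0.77, -0.41, 0, 0, 0, 0, 0])

```text
time_s: 12.58
ee_pos: [0.3775, 0.3951, 0.1774]
ee_rot: [0.002, 0.944, -0.331, -0.001]
wrist_force: [-0.1, 0.5, -2.5]
opening: 0.682
finger_force: 65.8
```

Request:
step_arm(series=[0, 0, 0, 0, 0, 0, 0, 0, 0, 0.8, 0, 0, 0, 0, 0, 0, 0.8, 0, 0, 0, 0, 0, 0, 0.8, 0, 0, 0, 0, 0, 0, 0.6, 0, 0, 0, 0, 0, 0, 0.2, 0, 0, 0, 0, 0, 0, 0, 0, 0, 0, 0])

```text
time_s: 13.45
ee_pos: [0.3788, 0.394, 0.0515]
ee_rot: [0.001, 0.944, -0.331, 0.0]
wrist_force: [0.3, -0.2, -3.2]
opening: 0.681
finger_force: 65.8
```

```bash
python3 - <<'E'
from h import *
go([.380,.396,.0435])
E
```

```text
now [0.3788 0.394  0.0515] tool x yaw -38.67 tilt 0.1 open 0.681 F [ 0.3 -0.2 -3.2] t 13.45
[0.38, 0.396, 0.0435] [-0.008 -0.058  0.201]
```

Request:
step_arm(series=[0, 0, 0.14, 0, 0, 0, 0, 0, 0, 0.08, 0, 0, 0, 0, 0, 0, 0, 0, 0, 0, 0, 0, 0, 0, 0, 0, 0, 1, 0, 0, 0, 0, 0, 0, 1, 0, 0, 0, 0, 0, 0, 1, 0, 0, -0.9, 0, 0, 0, 1, 0, 0, -0.9, 0, 0, 0, 1])

```text
time_s: 14.45
ee_pos: [0.3789, 0.3946, 0.1164]
ee_rot: [0.0, 0.944, -0.331, 0.0]
wrist_force: [0.4, -0.0, 1.1]
opening: 0.998
finger_force: 0.0
```

Request:
step_arm(series=[0, 0, -0.9, 0, 0, 0, 1, 0, 0, -0.9, 0, 0, 0, 1, 0, 0, -0.2, 0, 0, 0, 1, 0, 0, 0, 0, 0, 0, 1])

```text
time_s: 14.95
ee_pos: [0.3788, 0.395, 0.1957]
ee_rot: [-0.0, 0.944, -0.331, -0.0]
wrist_force: [0.5, -0.0, -0.3]
opening: 1.003
finger_force: 0.0
```

```bash
python3 - <<'E'
from h import *
go([.574,.0845,.2],[.574,.0845,.046])
E
```

```text
now [0.3788 0.395  0.1957] tool x yaw -38.66 tilt 0.05 open 1.003 F [ 0.5 -0.  -0.3] t 14.95
[0.574, 0.0845, 0.2] [ 8.658  3.013 -0.113]
[0.574, 0.0845, 0.046] [2.00e-03 3.00e-03 3.85e+00]
```

Request:
step_arm(series=[0.87, 0.3, 0, 0, 0, 0, 1, 0.87, 0.3, 0, 0, 0, 0, 1, 0.87, 0.3, 0, 0, 0, 0, 1, 0.87, 0.3, 0, 0, 0, 0, 1, 0.87, 0.3, 0, 0, 0, 0, 1, 0.87, 0.3, 0, 0, 0, 0, 1, 0.87, 0.3, 0, 0, 0, 0, 1, 0.87, 0.3, 0, 0, 0, 0, 1])

```text
time_s: 15.95
ee_pos: [0.5363, 0.1446, 0.1937]
ee_rot: [0.001, 0.944, -0.331, -0.001]
wrist_force: [0.6, 0.7, 0.2]
opening: 0.998
finger_force: 0.0
```

Request:
step_arm(series=[0.87, 0.3, 0, 0, 0, 0, 1, 0.83, 0.31, 0, 0, 0, 0, 1, 0, 0, 0, 0, 0, 0, 1, 0, 0, 0, 0, 0, 0, 1, 0, 0, 0, 0, 0, 0, 1])

```text
time_s: 16.58
ee_pos: [0.5737, 0.0851, 0.195]
ee_rot: [0.0, 0.944, -0.33, -0.0]
wrist_force: [0.6, 0.2, 0.4]
opening: 0.998
finger_force: 0.0
```

```bash
python3 - <<'E'
from h import *
go([.574,.0845,.046])
E
```

```text
now [0.5737 0.0851 0.195 ] tool x yaw -38.6 tilt 0.04 open 0.998 F [0.6 0.2 0.4] t 16.575
[0.574, 0.0845, 0.046] [0.015 0.005 3.726]
```

Request:
step_arm(series=[0, 0, 0.9, 0, 0, 0, 1, 0, 0, 0.9, 0, 0, 0, 1, 0, 0, 0.9, 0, 0, 0, 1, 0, 0, 0.9, 0, 0, 0, 1, 0, 0, 0.14, 0, 0, 0, 1, 0, 0, 0, 0, 0, 0, 1, 0, 0, 0, 0, 0, 0, 0, 0, 0, 0, 0, 0, 0, 0])

```text
time_s: 17.58
ee_pos: [0.5758, 0.0851, 0.0487]
ee_rot: [-0.001, 0.944, -0.331, 0.002]
wrist_force: [0.1, 1.5, 5.3]
opening: 0.731
finger_force: 64.7
```

Request:
step_arm(series=[0, 0, 0, 0, 0, 0, 0, 0, 0, 0, 0, 0, 0, 0])

```text
time_s: 17.82
ee_pos: [0.5758, 0.0851, 0.0487]
ee_rot: [-0.001, 0.944, -0.331, 0.002]
wrist_force: [-0.2, 2.3, 6.7]
opening: 0.733
finger_force: 64.7
```

```bash
python3 - <<'E'
from h import *
go([.574,.0845,.2],[.395,.294,.2])
E
```

```text
now [0.5758 0.0851 0.0487] tool x yaw -38.63 tilt 0.28 open 0.733 F [-0.2  2.3  6.7] t 17.825
[0.574, 0.0845, 0.2] [-0.015  0.024 -3.783]
[0.395, 0.294, 0.2] [-6.765 -1.298 -0.013]
```

Request:
step_arm(series=[0, 0, -0.6, 0, 0, 0, 0, 0, 0, -0.9, 0, 0, 0, 0, 0, 0, -0.9, 0, 0, 0, 0, 0, 0, -0.9, 0, 0, 0, 0, 0, 0, -0.4, 0, 0, 0, 0, 0, 0, 0, 0, 0, 0, 0])

```text
time_s: 18.58
ee_pos: [0.5742, 0.0846, 0.194]
ee_rot: [-0.001, 0.944, -0.331, 0.0]
wrist_force: [-0.1, 0.4, -4.7]
opening: 0.734
finger_force: 67.0
```

Request:
step_arm(series=[-0.84, -0.16, 0, 0, 0, 0, 0, -0.84, -0.16, 0, 0, 0, 0, 0, -0.84, -0.16, 0, 0, 0, 0, 0, -0.84, -0.16, 0, 0, 0, 0, 0, -0.84, -0.16, 0, 0, 0, 0, 0, -0.84, -0.16, 0, 0, 0, 0, 0, -0.84, -0.16, 0, 0, 0, 0, 0, -0.84, -0.16, 0, 0, 0, 0, 0])

```text
time_s: 19.58
ee_pos: [0.3947, 0.2925, 0.1913]
ee_rot: [0.002, 0.944, -0.331, -0.001]
wrist_force: [0.5, 1.2, -4.1]
opening: 0.733
finger_force: 67.0
```

Request:
step_arm(series=[0, 0, 0, 0, 0, 0, 0, 0, 0, 0.8, 0, 0, 0, 0, 0, 0, 0.8, 0, 0, 0, 0, 0, 0, 0.8, 0, 0, 0, 0, 0, 0, 0.8, 0, 0, 0, 0, 0, 0, 0.2, 0, 0, 0, 0, 0, 0, 0, 0, 0, 0, 0])

```text
time_s: 20.45
ee_pos: [0.3963, 0.2917, 0.0575]
ee_rot: [0.001, 0.944, -0.331, 0.0]
wrist_force: [0.6, 0.2, -3.6]
opening: 0.728
finger_force: 67.1
```

```bash
python3 - <<'E'
from h import *
go([.395,.294,.049])
E
```

```text
now [0.3963 0.2917 0.0575] tool x yaw -38.67 tilt 0.09 open 0.728 F [ 0.6  0.2 -3.6] t 20.45
[0.395, 0.294, 0.049] [-0.061 -0.026  0.212]
```

Request:
step_arm(series=[0, 0, 0.12, 0, 0, 0, 0, 0, 0, 0.08, 0, 0, 0, 0, 0, 0, 0, 0, 0, 0, 0])

```text
time_s: 20.82
ee_pos: [0.3962, 0.2923, 0.05]
ee_rot: [-0.0, 0.944, -0.331, -0.0]
wrist_force: [0.7, 0.7, -4.0]
opening: 0.73
finger_force: 67.2
```

Request:
step_arm(series=[0, 0, 0.02, 0, 0, 0, 0, 0, 0, 0, 0, 0, 0, 1, 0, 0, 0, 0, 0, 0, 1, 0, 0, 0, 0, 0, 0, 1, 0, 0, -0.9, 0, 0, 0, 1, 0, 0, -0.9, 0, 0, 0, 1, 0, 0, -0.9, 0, 0, 0, 1, 0, 0, -0.9, 0, 0, 0, 1])

```text
time_s: 21.82
ee_pos: [0.3963, 0.2922, 0.1946]
ee_rot: [-0.0, 0.944, -0.331, 0.0]
wrist_force: [0.5, 0.3, 0.1]
opening: 0.999
finger_force: 0.0
```

```bash
python3 - <<'E'
from h import *
b=H-.0*U
go([*H,.2],[*H,.037]); s=snapshot("top"); cv2.imwrite("pics/t4.png",cv2.resize(s["image"],(800,600)))
E
```

```text
now [0.3963 0.2922 0.1946] tool x yaw -38.66 tilt 0.04 open 0.999 F [0.5 0.3 0.1] t 21.825
[np.float64(0.5445), np.float64(0.2005), 0.2] [ 4.326 -0.524 -0.133]
[np.float64(0.5445), np.float64(0.2005), 0.037] [-1.000e-03  3.000e-03  4.075e+00]
```

View pics/t4.png

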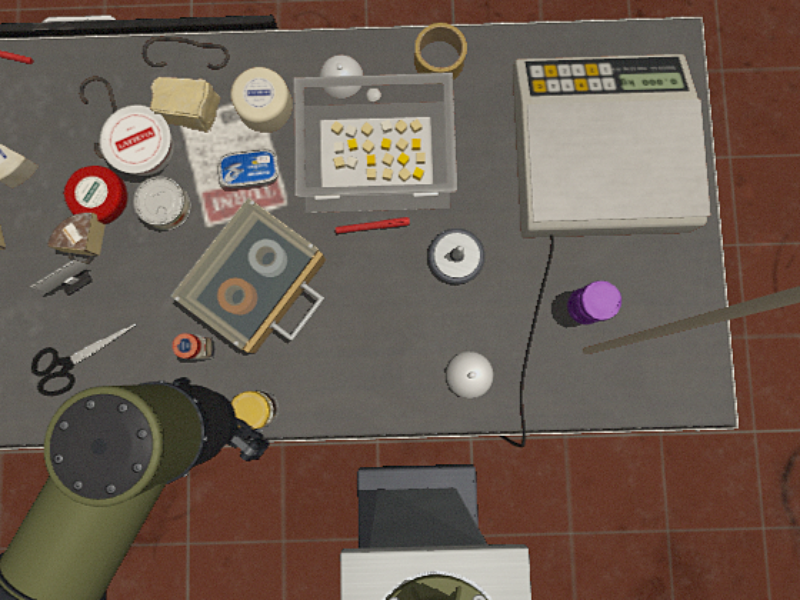

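Request:
step_arm(series=[0.72, -0.09, 0, 0, 0, 0, 0.45, 0.72, -0.09, 0, 0, 0, 0, 0.45, 0.72, -0.09, 0, 0, 0, 0, 0.45, 0.72, -0.09, 0, 0, 0, 0, 0.45, 0.72, -0.09, 0, 0, 0, 0, 0.45, 0.72, -0.07, 0, 0, 0, 0, 0.45, 0, 0, 0, 0, 0, 0, 0.45, 0, 0, 0, 0, 0, 0, 0.45])

```text
time_s: 22.88
ee_pos: [0.5439, 0.2007, 0.1929]
ee_rot: [0.0, 0.944, -0.331, -0.0]
wrist_force: [-1.0, 0.3, 0.0]
opening: 0.452
finger_force: 0.0
```

Request:
step_arm(series=[0, 0, 0.8, 0, 0, 0, 0.45, 0, 0, 0.8, 0, 0, 0, 0.45, 0, 0, 0.8, 0, 0, 0, 0.45, 0, 0, 0.8, 0, 0, 0, 0.45, 0, 0, 0.7, 0, 0, 0, 0.45, 0, 0, 0, 0, 0, 0, 0.45, 0, 0, 0, 0, 0, 0, 0.45])

```text
time_s: 23.75
ee_pos: [0.5447, 0.2012, 0.0388]
ee_rot: [-0.001, 0.944, -0.331, 0.001]
wrist_force: [0.4, -0.4, 0.7]
opening: 0.449
finger_force: 0.0
```

Request:
step_arm(series=[0, 0, 0, 0, 0, 0, 0, 0, 0, 0, 0, 0, 0, 0, 0, 0, 0, 0, 0, 0, 0, 0, 0, 0, 0, 0, 0, 0])

```text
time_s: 24.25
ee_pos: [0.545, 0.2013, 0.0388]
ee_rot: [-0.001, 0.944, -0.331, 0.001]
wrist_force: [-1.7, 2.1, 5.5]
opening: 0.064
finger_force: 58.8
```

```bash
python3 - <<'E'
from h import *
go([*H,.037])
p=bot.get_state()["ee_pos"][:2]
print((p-H)@U,(p-H)@V)
E
```

```text
now [0.545  0.2013 0.0388] tool x yaw -38.63 tilt 0.17 open 0.064 F [-1.7  2.1  5.5] t 24.25
[np.float64(0.5445), np.float64(0.2005), 0.037] [0.002 0.023 0.046]
0.00089594903188422 8.20913930976011e-05
```

Request:
step_arm(series=[0, 0.2, 0, 0, 0, 0, 0, 0, 0.4, 0, 0, 0, 0, 0, 0, 0.6, 0, 0, 0, 0, 0, 0, 0.6, 0, 0, 0, 0, 0, 0, 0.6, 0, 0, 0, 0, 0, 0, 0.5, 0, 0, 0, 0, 0, 0, 0.3, 0, 0, 0, 0, 0, 0, 0.1, 0, 0, 0, 0, 0])

```text
time_s: 25.25
ee_pos: [0.4654, 0.1001, 0.0389]
ee_rot: [-0.005, 0.944, -0.331, 0.004]
wrist_force: [21.9, 13.0, -9.4]
opening: 0.061
finger_force: 59.0
```

Request:
step_arm(series=[0, 0.03, 0, 0, 0, 0, 0, 0, 0, 0, 0, 0, 0, 0, 0, 0, 0, 0, 0, 0, 0])

```text
time_s: 25.62
ee_pos: [0.4655, 0.1001, 0.0389]
ee_rot: [-0.006, 0.944, -0.33, 0.004]
wrist_force: [19.8, 9.5, -6.0]
opening: 0.065
finger_force: 59.1
```

```bash
python3 - <<'E'
from h import *
p=bot.get_state()["ee_pos"][:2]
print((p-H)@U,(p-H)@V); go()
E
```

```text
-0.1277521409329902 -0.0008427219764922288
now [0.4655 0.1001 0.0389] tool x yaw -38.59 tilt 0.82 open 0.065 F [19.8  9.5 -6. ] t 25.625
```

Request:
step_arm(series=[0, 0, 0, 0, 0, 0, 0.4, 0, 0, 0, 0, 0, 0, 0.4, 0, 0, 0, 0, 0, 0, 0.4, 0, 0, -0.9, 0, 0, 0, 0.4, 0, 0, -0.9, 0, 0, 0, 0.4, 0, 0, -0.9, 0, 0, 0, 0.4, 0, 0, -0.9, 0, 0, 0, 0.6, 0, 0, -0.9, 0, 0, 0, 0.8])

```text
time_s: 26.62
ee_pos: [0.4605, 0.0962, 0.2179]
ee_rot: [0.0, 0.944, -0.331, -0.0]
wrist_force: [0.4, 0.4, 0.4]
opening: 0.789
finger_force: 0.0
```

Request:
step_arm(series=[0.9, 0, 0, 0, 0, 0, 0.85, 0.9, 0, 0, 0, 0, 0, 0.85, 0.9, 0, 0, 0, 0, 0, 0.85, 0.9, 0, 0, 0, 0, 0, 0.85, 0, 0, 0, 0, 0, 0, 0.85])

```text
time_s: 27.25
ee_pos: [0.5739, 0.005, 0.2154]
ee_rot: [0.001, 0.943, -0.332, -0.001]
wrist_force: [0.2, -0.4, -0.3]
opening: 0.851
finger_force: 0.0
```

```bash
python3 - <<'E'
from h import *
go(); s=snapshot("top"); crop(s,115,140,200,150,4,"pics/t5.png")
E
```

```text
now [0.5739 0.005  0.2154] tool x yaw -38.81 tilt 0.2 open 0.851 F [ 0.2 -0.4 -0.3] t 27.25
```

View pics/t5.png

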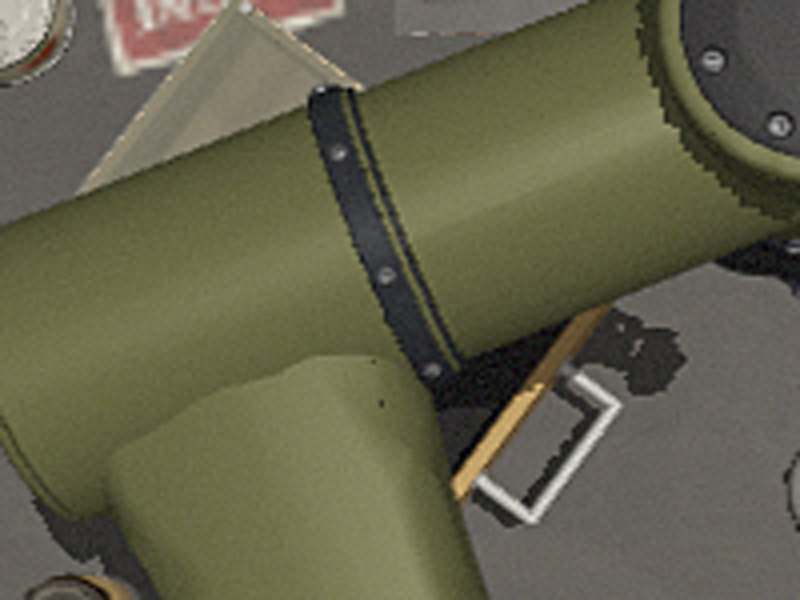

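```bash
python3 - <<'E'
from h import *
s=snapshot("top");c=snapshot("scene")
T=lambda X,Y,z:at(s,115+(X+.5)/4-.5,140+(Y+.5)/4-.5,z)
a,b=T(616,403,.05),T(532,520,.05);m=((a+b)/2)[:2];print(a,b,m,(m-H)@U,(m-H)@V)
w=m+.117*U-.042*V; print("white",w,(proj(c,[*w,.0545])-[180,120])*4)
crop(c,180,120,200,150,4,"pics/s5.png")
E
```

```text
[0.4983 0.0722 0.05  ] [0.4303 0.1239 0.05  ] [0.4643  0.09805] -0.13010191605540072 -0.0012385227948874134
white [0.57011777 0.16328495] [347.30459975 237.88764709]
```

View pics/s5.png

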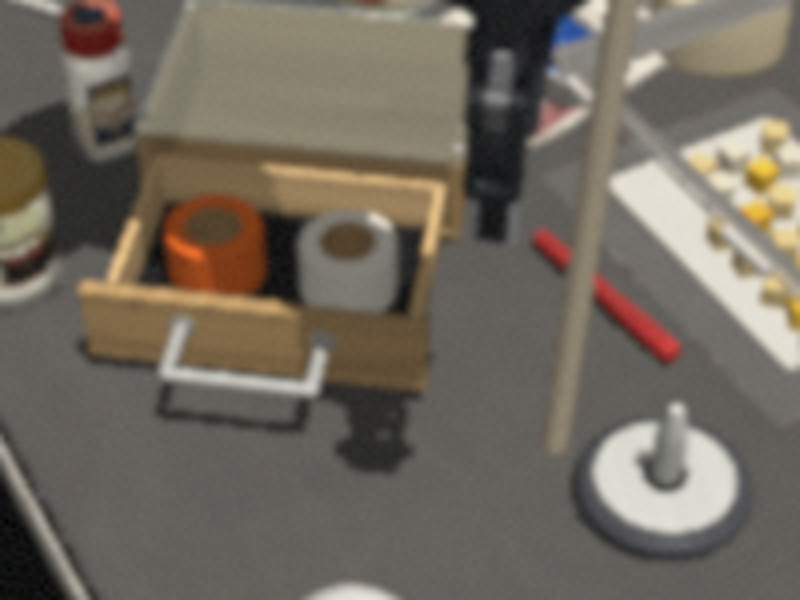

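```bash
python3 - <<'E'
from h import *
go([.5698,.1628,.20],[.5698,.1628,.031])
E
```

```text
now [0.573  0.0067 0.2168] tool x yaw -38.66 tilt 0.04 open 0.852 F [ 0.5  0.4 -0.5] t 27.4
[0.5698, 0.1628, 0.2] [-2.5   -2.998  0.419]
[0.5698, 0.1628, 0.031] [ 2.000e-03 -3.000e-03  4.225e+00]
```

Request:
step_arm(series=[-0.5, -0.6, 0, 0, 0, 0, 0.85, -0.5, -0.6, 0, 0, 0, 0, 0.85, -0.5, -0.6, 0, 0, 0, 0, 0.85, -0.5, -0.6, 0, 0, 0, 0, 0.85, -0.5, -0.6, 0, 0, 0, 0, 0.85, 0, 0, 0.8, 0, 0, 0, 0.85, 0, 0, 0.8, 0, 0, 0, 0.85, 0, 0, 0, 0, 0, 0, 0.85])

```text
time_s: 28.4
ee_pos: [0.5683, 0.1629, 0.1507]
ee_rot: [0.002, 0.944, -0.33, -0.002]
wrist_force: [-0.2, -0.2, 0.9]
opening: 0.852
finger_force: 0.0
```

```bash
python3 - <<'E'
from h import *
go([.5698,.1628,.031])
E
```

```text
now [0.5683 0.1629 0.1507] tool x yaw -38.59 tilt 0.27 open 0.852 F [-0.2 -0.2  0.9] t 28.4
[0.5698, 0.1628, 0.031] [ 0.037 -0.035  2.992]
```

Request:
step_arm(series=[0, 0, 0.6, 0, 0, 0, 0.85, 0, 0, 0.6, 0, 0, 0, 0.85, 0, 0, 0.6, 0, 0, 0, 0.85, 0, 0, 0.5, 0, 0, 0, 0.85, 0, 0, 0.4, 0, 0, 0, 0.85, 0, 0, 0.25, 0, 0, 0, 0.85, 0, 0, 0, 0, 0, 0, 0.85, 0, 0, 0, 0, 0, 0, 0.85])

```text
time_s: 29.4
ee_pos: [0.5708, 0.1629, 0.0359]
ee_rot: [-0.0, 0.944, -0.331, 0.001]
wrist_force: [0.5, 0.2, 0.7]
opening: 0.849
finger_force: 0.0
```

Request:
step_arm(series=[0, 0, 0, 0, 0, 0, 0.5, 0, 0, 0, 0, 0, 0, 0, 0, 0, 0, 0, 0, 0, 0, 0, 0, 0, 0, 0, 0, 0])

```text
time_s: 29.9
ee_pos: [0.5712, 0.1631, 0.0367]
ee_rot: [-0.001, 0.944, -0.331, 0.001]
wrist_force: [0.4, 1.0, 6.1]
opening: 0.683
finger_force: 64.7
```

```bash
python3 - <<'E'
from h import *
go()
E
```

```text
now [0.5712 0.1631 0.0367] tool x yaw -38.64 tilt 0.16 open 0.683 F [0.4 1.  6.1] t 29.9
```

Request:
step_arm(series=[0, 0, -0.4, 0, 0, 0, 0, 0, 0, -0.8, 0, 0, 0, 0, 0, 0, -0.8, 0, 0, 0, 0, 0, 0, -0.8, 0, 0, 0, 0, 0, 0, -0.6, 0, 0, 0, 0, 0, 0, 0, 0, 0, 0, 0])

```text
time_s: 30.65
ee_pos: [0.5711, 0.1631, 0.174]
ee_rot: [-0.001, 0.944, -0.331, 0.001]
wrist_force: [-0.4, 0.4, -2.0]
opening: 0.687
finger_force: 64.5
```

```bash
python3 - <<'E'
from h import *
go([.651,-.0595,.17])
E
```

```text
now [0.5711 0.1631 0.174 ] tool x yaw -38.66 tilt 0.24 open 0.687 F [-0.4  0.4 -2. ] t 30.65
[0.651, -0.0595, 0.17] [5.036 3.097 0.097]
```

Request:
step_arm(series=[0.72, 0.44, 0, 0, 0, 0, 0, 0.72, 0.44, 0, 0, 0, 0, 0, 0.72, 0.44, 0, 0, 0, 0, 0, 0.72, 0.44, 0, 0, 0, 0, 0, 0.72, 0.44, 0, 0, 0, 0, 0, 0.72, 0.44, 0, 0, 0, 0, 0, 0.72, 0.46, 0, 0, 0, 0, 0, 0, 0, 0, 0, 0, 0, 0])

```text
time_s: 31.65
ee_pos: [0.6498, -0.062, 0.1693]
ee_rot: [0.001, 0.943, -0.332, -0.001]
wrist_force: [-0.3, 0.2, -1.8]
opening: 0.679
finger_force: 64.4
```

Request:
step_arm(series=[0, 0, 0, 0, 0, 0, 0, 0, 0, 0.5, 0, 0, 0, 0, 0, 0, 0.2, 0, 0, 0, 0, 0, 0, 0, 0, 0, 0, 0, 0, 0, 0, 0, 0, 0, 0])

```text
time_s: 32.28
ee_pos: [0.6504, -0.0599, 0.1435]
ee_rot: [0.0, 0.944, -0.331, 0.0]
wrist_force: [-0.2, 0.2, -0.2]
opening: 0.685
finger_force: 64.5
```

```bash
python3 - <<'E'
from h import *
go([.651,-.0595,.17]); c=snapshot("scene"); s=snapshot("top")
p=bot.get_state()["ee_pos"]; u=p-[0,0,.0222]
print("roll under",(proj(c,u)-[290,170])*6,"roll top",(proj(c,u+[0,0,.04])-[290,170])*6,"tip",(proj(c,[.651,-.0595,.076])-[290,170])*6)
crop(c,290,170,130,90,6,"pics/s6.png")
crop(s,250,120,130,90,6,"pics/t6.png")
E
```

```text
now [ 0.6504 -0.0599  0.1435] tool x yaw -38.64 tilt 0.04 open 0.685 F [-0.2  0.2 -0.2] t 32.275
[0.651, -0.0595, 0.17] [ 0.007 -0.017 -0.663]
roll under [371.02641056 216.65536365] roll top [385.76665208 133.31540581] tip [355.73292081 304.09820029]
```

View pics/s6.png

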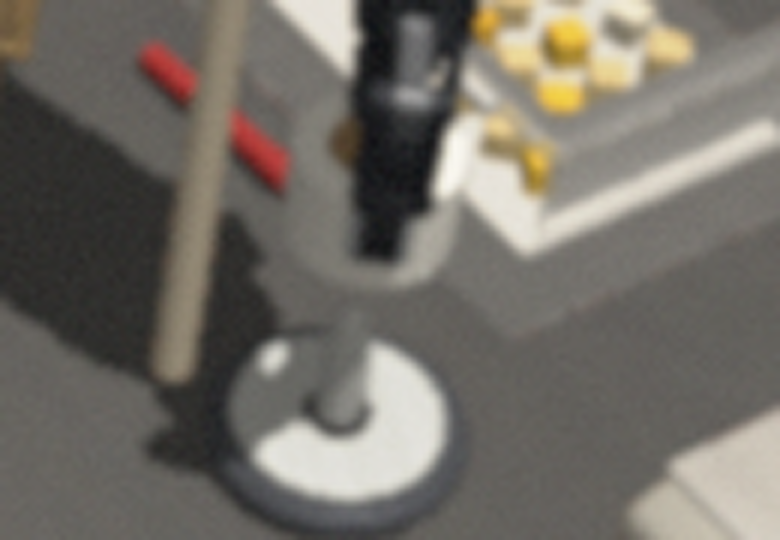

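Request:
step_arm(series=[0, 0, 0.4, 0, 0, 0, 0, 0, 0, 0.3, 0, 0, 0, 0, 0, 0, 0.3, 0, 0, 0, 0, 0, 0, 0.3, 0, 0, 0, 0, 0, 0, 0.2, 0, 0, 0, 0, 0, 0, 0, 0, 0, 0, 0])

```text
time_s: 33.12
ee_pos: [0.6498, -0.0601, 0.0821]
ee_rot: [0.0, 0.944, -0.331, -0.001]
wrist_force: [1.0, -0.2, -0.4]
opening: 0.68
finger_force: 64.5
```

Request:
step_arm(series=[0, 0, 0.2, 0, 0, 0, 0, 0, 0, 0.2, 0, 0, 0, 0, 0, 0, 0.2, 0, 0, 0, 0, 0, 0, 0.2, 0, 0, 0, 0, 0, 0, 0, 0, 0, 0, 0])

```text
time_s: 33.75
ee_pos: [0.6497, -0.06, 0.0499]
ee_rot: [0.0, 0.944, -0.331, -0.001]
wrist_force: [-0.2, -0.1, -0.2]
opening: 0.683
finger_force: 64.5
```

```bash
python3 - <<'E'
from h import *
go([.651,-.0595,.041])
E
```

```text
now [ 0.6497 -0.06    0.0499] tool x yaw -38.66 tilt 0.1 open 0.683 F [-0.2 -0.1 -0.2] t 33.75
[0.651, -0.0595, 0.041] [ 0.018 -0.031  0.223]
```

Lower to the plate, then check the force before letting go.

Request:
step_arm(series=[0, 0, 0.12, 0, 0, 0, 0, 0, 0, 0.08, 0, 0, 0, 0, 0, 0, 0.03, 0, 0, 0, 0, 0, 0, 0, 0, 0, 0, 0])

```text
time_s: 34.25
ee_pos: [0.6502, -0.06, 0.0419]
ee_rot: [0.0, 0.944, -0.331, 0.0]
wrist_force: [-0.3, -0.5, -1.1]
opening: 0.687
finger_force: 64.5
```

Request:
step_arm(series=[0, 0, 0, 0, 0, 0, 0.85, 0, 0, 0, 0, 0, 0, 0.85, 0, 0, 0, 0, 0, 0, 0.85, 0, 0, -0.6, 0, 0, 0, 0.85, 0, 0, -0.9, 0, 0, 0, 0.85, 0, 0, -0.9, 0, 0, 0, 0.85, 0, 0, -0.9, 0, 0, 0, 0.85, 0, 0, -0.9, 0, 0, 0, 0.45])

```text
time_s: 35.25
ee_pos: [0.6501, -0.06, 0.2113]
ee_rot: [-0.0, 0.944, -0.331, 0.0]
wrist_force: [1.0, 0.0, 0.5]
opening: 0.655
finger_force: 0.0
```

```bash
python3 - <<'E'
from h import *
B=[.4648,.0992]
go([*B,.2],[*B,.037])
E
```

```text
now [ 0.6501 -0.06    0.2113] tool x yaw -38.66 tilt 0.02 open 0.655 F [1.  0.  0.5] t 35.25
[0.4648, 0.0992, 0.2] [-6.105 -0.214  0.28 ]
[0.4648, 0.0992, 0.037] [-1.000e-03  1.000e-03  4.075e+00]
```

Request:
step_arm(series=[-0.76, -0.03, 0, 0, 0, 0, 0.45, -0.76, -0.03, 0, 0, 0, 0, 0.45, -0.76, -0.03, 0, 0, 0, 0, 0.45, -0.76, -0.03, 0, 0, 0, 0, 0.45, -0.76, -0.03, 0, 0, 0, 0, 0.45, -0.76, -0.03, 0, 0, 0, 0, 0.45, -0.76, -0.03, 0, 0, 0, 0, 0.45, -0.76, 0, 0, 0, 0, 0, 0.45])

```text
time_s: 36.25
ee_pos: [0.4648, 0.099, 0.2101]
ee_rot: [-0.0, 0.944, -0.331, 0.0]
wrist_force: [-0.8, -0.3, 0.9]
opening: 0.451
finger_force: 0.0
```

Request:
step_arm(series=[0, 0, 0, 0, 0, 0, 0.45, 0, 0, 0.8, 0, 0, 0, 0.45, 0, 0, 0.8, 0, 0, 0, 0.45, 0, 0, 0.8, 0, 0, 0, 0.45, 0, 0, 0, 0, 0, 0, 0.45])

```text
time_s: 36.88
ee_pos: [0.4645, 0.0974, 0.1116]
ee_rot: [0.002, 0.944, -0.331, -0.002]
wrist_force: [1.0, 0.3, 0.0]
opening: 0.455
finger_force: 0.0
```

```bash
python3 - <<'E'
from h import *
go([.4648,.0992,.037]); c=snapshot("scene"); crop(c,180,120,200,150,4,"pics/s7.png")
E
```

```text
now [0.4645 0.0974 0.1116] tool x yaw -38.69 tilt 0.28 open 0.455 F [1.  0.3 0. ] t 36.875
[0.4648, 0.0992, 0.037] [-0.019 -0.047  1.864]
```

View pics/s7.png

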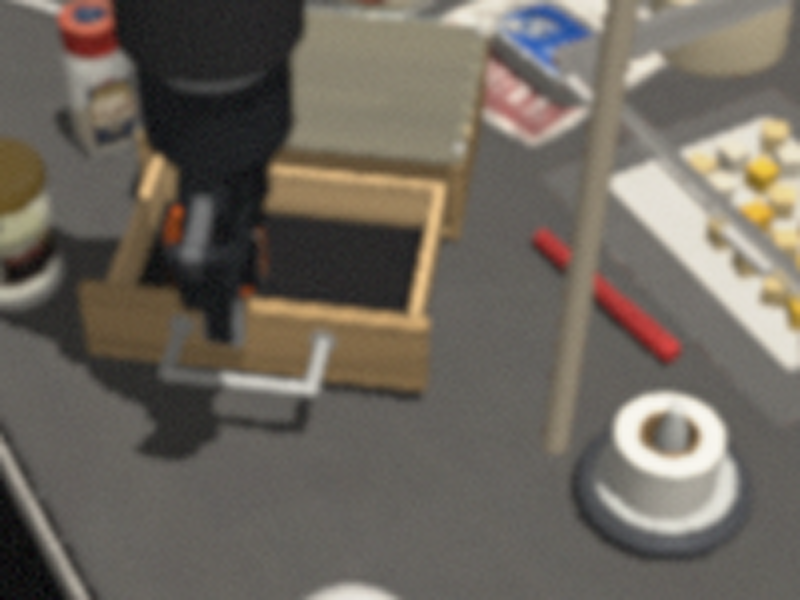

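Request:
step_arm(series=[0, 0, 0.6, 0, 0, 0, 0.45, 0, 0, 0.6, 0, 0, 0, 0.45, 0, 0, 0.6, 0, 0, 0, 0.45, 0, 0, 0, 0, 0, 0, 0.45, 0, 0, 0, 0, 0, 0, 0, 0, 0, 0, 0, 0, 0, 0, 0, 0, 0, 0, 0, 0, 0])

```text
time_s: 37.8
ee_pos: [0.4669, 0.0992, 0.044]
ee_rot: [-0.001, 0.944, -0.331, 0.001]
wrist_force: [0.4, 2.6, 6.4]
opening: 0.062
finger_force: 58.8
```

```bash
python3 - <<'E'
from h import *
go([*(H+.001*U),.0388]); p=bot.get_state()["ee_pos"][:2]
print((p-H)@U,(p-H)@V)
E
```

```text
now [0.4669 0.0992 0.044 ] tool x yaw -38.63 tilt 0.23 open 0.062 F [0.4 2.6 6.4] t 37.8
[np.float64(0.5451238795967094), np.float64(0.20128152047241882), 0.0388] [-0.066 -3.213  0.142]
-0.12753176535312502 -0.0025607644363013164
```

Request:
step_arm(series=[0, -0.2, 0, 0, 0, 0, 0, 0, -0.4, 0, 0, 0, 0, 0, 0, -0.6, 0, 0, 0, 0, 0, 0, -0.6, 0, 0, 0, 0, 0, 0, -0.6, 0, 0, 0, 0, 0, 0, -0.5, 0, 0, 0, 0, 0, 0, -0.25, 0, 0, 0, 0, 0, 0, -0.1, 0, 0, 0, 0, 0])

```text
time_s: 38.8
ee_pos: [0.5474, 0.2015, 0.044]
ee_rot: [-0.001, 0.944, -0.33, 0.0]
wrist_force: [-6.8, 2.2, 9.6]
opening: 0.064
finger_force: 59.5
```

Request:
step_arm(series=[0, -0.05, 0, 0, 0, 0, 0, 0, 0, 0, 0, 0, 0, 0, 0, 0, 0, 0, 0, 0, 0])

```text
time_s: 39.17
ee_pos: [0.5485, 0.203, 0.044]
ee_rot: [-0.001, 0.944, -0.33, 0.001]
wrist_force: [-4.8, 3.8, 7.9]
opening: 0.062
finger_force: 59.3
```

```bash
python3 - <<'E'
from h import *
go(); p=bot.get_state()["ee_pos"][:2]
print((p-H)@U,(p-H)@V)
E
```

```text
now [0.5485 0.203  0.044 ] tool x yaw -38.59 tilt 0.17 open 0.062 F [-4.8  3.8  7.9] t 39.175
0.004435105574351693 -0.0015554508998717115
```

Request:
step_arm(series=[0, -0.1, 0, 0, 0, 0, 0, 0, 0, 0, 0, 0, 0, 0, 0, 0, 0, 0, 0, 0, 0])

```text
time_s: 39.55
ee_pos: [0.5486, 0.2031, 0.044]
ee_rot: [0.003, 0.944, -0.331, -0.001]
wrist_force: [-16.2, -5.8, 17.2]
opening: 0.064
finger_force: 60.4
```

Request:
step_arm(series=[0, 0.08, 0, 0, 0, 0, 0, 0, 0, 0, 0, 0, 0, 0.4, 0, 0, 0, 0, 0, 0, 0.4, 0, 0, -0.9, 0, 0, 0, 0.4, 0, 0, -0.9, 0, 0, 0, 0.4, 0, 0, -0.9, 0, 0, 0, 0.6, 0, 0, -0.9, 0, 0, 0, 1, 0, 0, -0.4, 0, 0, 0, 1])

```text
time_s: 40.55
ee_pos: [0.5492, 0.2023, 0.2039]
ee_rot: [-0.001, 0.944, -0.331, 0.001]
wrist_force: [0.3, -0.4, -0.4]
opening: 0.984
finger_force: 0.0
```

```bash
python3 - <<'E'
from h import *
go([.3963,.2922,.2],[.3963,.2922,.047])
E
```

```text
now [0.5492 0.2023 0.2039] tool x yaw -38.67 tilt 0.14 open 0.984 F [ 0.3 -0.4 -0.4] t 40.55
[0.3963, 0.2922, 0.2] [-4.388  0.633  0.092]
[0.3963, 0.2922, 0.047] [-0.004  0.008  3.825]
```

Request:
step_arm(series=[-0.73, 0.1, 0, 0, 0, 0, 1, -0.73, 0.1, 0, 0, 0, 0, 1, -0.73, 0.1, 0, 0, 0, 0, 1, -0.73, 0.1, 0, 0, 0, 0, 1, -0.73, 0.1, 0, 0, 0, 0, 1, -0.73, 0.13, 0, 0, 0, 0, 1, 0, 0, 0, 0, 0, 0, 1, 0, 0, 0, 0, 0, 0, 1])

```text
time_s: 41.55
ee_pos: [0.396, 0.2917, 0.2012]
ee_rot: [0.001, 0.944, -0.331, -0.0]
wrist_force: [0.1, -0.8, -0.3]
opening: 0.999
finger_force: 0.0
```

```bash
python3 - <<'E'
from h import *
go([.3963,.2922,.047]); s=snapshot("top"); cv2.imwrite("pics/t8.png",cv2.resize(s["image"],(800,600)))
E
```

```text
now [0.396  0.2917 0.2012] tool x yaw -38.65 tilt 0.07 open 0.999 F [ 0.1 -0.8 -0.3] t 41.55
[0.3963, 0.2922, 0.047] [-3.000e-03 -1.700e-02  3.855e+00]
```

View pics/t8.png

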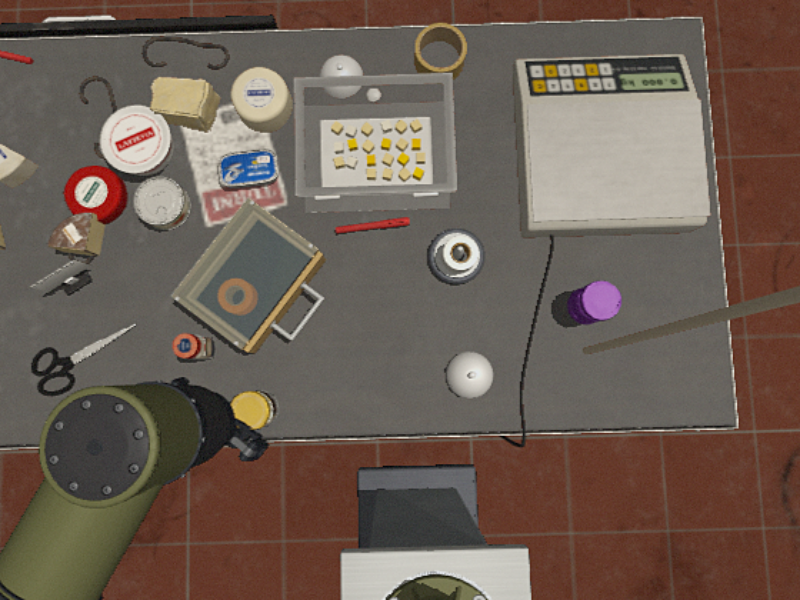

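Drawer shut, orange inside, white on spindle. Now grip the lime jar.

Request:
step_arm(series=[0, 0, 0.9, 0, 0, 0, 1, 0, 0, 0.9, 0, 0, 0, 1, 0, 0, 0.9, 0, 0, 0, 1, 0, 0, 0.9, 0, 0, 0, 1, 0, 0, 0.22, 0, 0, 0, 1, 0, 0, 0, 0, 0, 0, 1, 0, 0, 0, 0, 0, 0, 0, 0, 0, 0, 0, 0, 0, 0])

```text
time_s: 42.6
ee_pos: [0.3968, 0.2926, 0.0512]
ee_rot: [-0.001, 0.944, -0.331, 0.001]
wrist_force: [-1.7, -2.4, 5.1]
opening: 0.731
finger_force: 64.9
```

Request:
step_arm(series=[0, 0, 0, 0, 0, 0, 0, 0, 0, 0, 0, 0, 0, 0])

```text
time_s: 42.85
ee_pos: [0.3967, 0.2925, 0.0512]
ee_rot: [-0.001, 0.944, -0.331, 0.001]
wrist_force: [-1.8, -2.0, 6.2]
opening: 0.737
finger_force: 64.9
```

```bash
python3 - <<'E'
from h import *
go([.3963,.2922,.2],[.575,.0848,.2])
E
```

```text
now [0.3967 0.2925 0.0512] tool x yaw -38.64 tilt 0.16 open 0.737 F [-1.8 -2.   6.2] t 42.85
[0.3963, 0.2922, 0.2] [-1.000e-03  3.000e-03 -3.721e+00]
[0.575, 0.0848, 0.2] [6.727e+00 1.260e+00 1.000e-03]
```

Request:
step_arm(series=[0, 0, -0.6, 0, 0, 0, 0, 0, 0, -0.9, 0, 0, 0, 0, 0, 0, -0.9, 0, 0, 0, 0, 0, 0, -0.9, 0, 0, 0, 0, 0, 0, -0.4, 0, 0, 0, 0, 0, 0, 0, 0, 0, 0, 0])

```text
time_s: 43.6
ee_pos: [0.3959, 0.2923, 0.1971]
ee_rot: [-0.001, 0.944, -0.331, -0.0]
wrist_force: [0.4, 0.5, -4.8]
opening: 0.732
finger_force: 67.2
```

Request:
step_arm(series=[0.84, 0.16, 0, 0, 0, 0, 0, 0.84, 0.16, 0, 0, 0, 0, 0, 0.84, 0.16, 0, 0, 0, 0, 0, 0.84, 0.16, 0, 0, 0, 0, 0, 0.84, 0.16, 0, 0, 0, 0, 0, 0.84, 0.16, 0, 0, 0, 0, 0, 0.84, 0.16, 0, 0, 0, 0, 0, 0.84, 0.16, 0, 0, 0, 0, 0])

```text
time_s: 44.6
ee_pos: [0.5737, 0.0831, 0.1941]
ee_rot: [0.001, 0.944, -0.331, -0.002]
wrist_force: [1.1, 0.9, -3.4]
opening: 0.737
finger_force: 67.2
```

Request:
step_arm(series=[0, 0, 0, 0, 0, 0, 0, 0, 0, 0.8, 0, 0, 0, 0, 0, 0, 0.8, 0, 0, 0, 0, 0, 0, 0.8, 0, 0, 0, 0, 0, 0, 0.8, 0, 0, 0, 0, 0, 0, 0.2, 0, 0, 0, 0, 0, 0, 0, 0, 0, 0, 0])

```text
time_s: 45.48
ee_pos: [0.5735, 0.0841, 0.0606]
ee_rot: [0.001, 0.944, -0.331, -0.0]
wrist_force: [0.8, -0.3, -3.6]
opening: 0.731
finger_force: 67.2
```

```bash
python3 - <<'E'
from h import *
go([.575,.0848,.0512])
E
```

```text
now [0.5735 0.0841 0.0606] tool x yaw -38.64 tilt 0.09 open 0.731 F [ 0.8 -0.3 -3.6] t 45.475
[0.575, 0.0848, 0.0512] [ 0.019 -0.039  0.235]
```

Request:
step_arm(series=[0.02, -0.03, 0.14, 0, 0, 0, 0, 0, 0, 0.08, 0, 0, 0, 0, 0, 0, 0, 0, 0, 0, 0])

```text
time_s: 45.85
ee_pos: [0.5752, 0.0845, 0.0523]
ee_rot: [-0.0, 0.944, -0.331, -0.0]
wrist_force: [0.1, 0.3, -3.8]
opening: 0.734
finger_force: 67.2
```

Request:
step_arm(series=[0, 0, 0.02, 0, 0, 0, 0, 0, 0, 0, 0, 0, 0, 1, 0, 0, 0, 0, 0, 0, 1, 0, 0, 0, 0, 0, 0, 1, 0, 0, -0.9, 0, 0, 0, 1, 0, 0, -0.9, 0, 0, 0, 1, 0, 0, -0.9, 0, 0, 0, 1, 0, 0, -0.9, 0, 0, 0, 1])

```text
time_s: 46.85
ee_pos: [0.5753, 0.0844, 0.1971]
ee_rot: [-0.0, 0.944, -0.331, 0.0]
wrist_force: [0.4, -0.2, 0.0]
opening: 0.998
finger_force: 0.0
```

```bash
python3 - <<'E'
from h import *
go([.379,.3945,.2],[.379,.3945,.041])
E
```

```text
now [0.5753 0.0844 0.1971] tool x yaw -38.66 tilt 0.04 open 0.998 F [ 0.4 -0.2  0. ] t 46.85
[0.379, 0.3945, 0.2] [-8.674 -2.989 -0.076]
[0.379, 0.3945, 0.041] [-2.000e-03  2.000e-03  3.975e+00]
```

Now amber.

Request:
step_arm(series=[-0.87, -0.3, 0, 0, 0, 0, 1, -0.87, -0.3, 0, 0, 0, 0, 1, -0.87, -0.3, 0, 0, 0, 0, 1, -0.87, -0.3, 0, 0, 0, 0, 1, -0.87, -0.3, 0, 0, 0, 0, 1, -0.87, -0.3, 0, 0, 0, 0, 1, -0.87, -0.3, 0, 0, 0, 0, 1, -0.87, -0.3, 0, 0, 0, 0, 1])

```text
time_s: 47.85
ee_pos: [0.4172, 0.3344, 0.1959]
ee_rot: [-0.0, 0.944, -0.331, 0.0]
wrist_force: [0.6, 0.5, 0.2]
opening: 1.001
finger_force: 0.0
```

Request:
step_arm(series=[-0.87, -0.3, 0, 0, 0, 0, 1, -0.85, -0.3, 0, 0, 0, 0, 1, 0, 0, 0, 0, 0, 0, 1, 0, 0, 0, 0, 0, 0, 1, 0, 0, 0, 0, 0, 0, 1])

```text
time_s: 48.48
ee_pos: [0.3796, 0.3945, 0.1957]
ee_rot: [-0.0, 0.943, -0.331, 0.0]
wrist_force: [0.5, -0.4, 0.4]
opening: 1.003
finger_force: 0.0
```

```bash
python3 - <<'E'
from h import *
go([.379,.3945,.041])
E
```

```text
now [0.3796 0.3945 0.1957] tool x yaw -38.71 tilt 0.02 open 1.003 F [ 0.5 -0.4  0.4] t 48.475
[0.379, 0.3945, 0.041] [-0.013  0.01   3.868]
```

Request:
step_arm(series=[0, 0, 0.9, 0, 0, 0, 1, 0, 0, 0.9, 0, 0, 0, 1, 0, 0, 0.9, 0, 0, 0, 1, 0, 0, 0.9, 0, 0, 0, 1, 0, 0, 0.24, 0, 0, 0, 1, 0, 0, 0, 0, 0, 0, 1, 0, 0, 0, 0, 0, 0, 0, 0, 0, 0, 0, 0, 0, 0])

```text
time_s: 49.48
ee_pos: [0.3799, 0.396, 0.0442]
ee_rot: [-0.001, 0.944, -0.331, 0.001]
wrist_force: [0.3, -1.0, 4.9]
opening: 0.68
finger_force: 65.4
```

Request:
step_arm(series=[0, 0, 0, 0, 0, 0, 0, 0, 0, 0, 0, 0, 0, 0])

```text
time_s: 49.72
ee_pos: [0.3798, 0.396, 0.0441]
ee_rot: [-0.001, 0.944, -0.331, 0.001]
wrist_force: [0.2, -1.0, 6.2]
opening: 0.681
finger_force: 65.5
```

```bash
python3 - <<'E'
from h import *
go([.379,.3945,.18],[.4965,.142,.18])
E
```

```text
now [0.3798 0.396  0.0441] tool x yaw -38.63 tilt 0.18 open 0.681 F [ 0.2 -1.   6.2] t 49.725
[0.379, 0.3945, 0.18] [ 0.008  0.031 -3.397]
[0.4965, 0.142, 0.18] [ 6.236  3.097 -0.008]
```

Request:
step_arm(series=[0, 0, -0.6, 0, 0, 0, 0, 0, 0, -0.9, 0, 0, 0, 0, 0, 0, -0.9, 0, 0, 0, 0, 0, 0, -0.9, 0, 0, 0, 0, 0, 0, -0.2, 0, 0, 0, 0, 0, 0, 0, 0, 0, 0, 0])

```text
time_s: 50.48
ee_pos: [0.3786, 0.395, 0.1807]
ee_rot: [0.0, 0.944, -0.331, -0.001]
wrist_force: [-0.4, -0.1, -4.7]
opening: 0.676
finger_force: 65.9
```

Request:
step_arm(series=[0.78, 0.39, 0, 0, 0, 0, 0, 0.78, 0.39, 0, 0, 0, 0, 0, 0.78, 0.39, 0, 0, 0, 0, 0, 0.78, 0.39, 0, 0, 0, 0, 0, 0.78, 0.39, 0, 0, 0, 0, 0, 0.78, 0.39, 0, 0, 0, 0, 0, 0.78, 0.39, 0, 0, 0, 0, 0, 0.78, 0.39, 0, 0, 0, 0, 0])

```text
time_s: 51.48
ee_pos: [0.4955, 0.1404, 0.1792]
ee_rot: [0.001, 0.944, -0.331, -0.001]
wrist_force: [0.7, 0.6, -3.3]
opening: 0.679
finger_force: 65.8
```

Request:
step_arm(series=[0, 0, 0, 0, 0, 0, 0, 0, 0, 0, 0, 0, 0, 0, 0, 0, 0.8, 0, 0, 0, 0, 0, 0, 0.8, 0, 0, 0, 0, 0, 0, 0.8, 0, 0, 0, 0, 0, 0, 0.6, 0, 0, 0, 0, 0, 0, 0.2, 0, 0, 0, 0, 0, 0, 0, 0, 0, 0, 0])

```text
time_s: 52.48
ee_pos: [0.4958, 0.142, 0.0537]
ee_rot: [0.0, 0.944, -0.331, -0.0]
wrist_force: [-0.3, 0.0, -3.3]
opening: 0.679
finger_force: 65.8
```

```bash
python3 - <<'E'
from h import *
go([.4965,.142,.0441])
E
```

```text
now [0.4958 0.142  0.0537] tool x yaw -38.61 tilt 0.05 open 0.679 F [-0.3  0.  -3.3] t 52.475
[0.4965, 0.142, 0.0441] [ 0.014 -0.012  0.239]
```

Request:
step_arm(series=[0, 0, 0.14, 0, 0, 0, 0, 0, 0, 0.09, 0, 0, 0, 0, 0, 0, 0, 0, 0, 0, 0])

```text
time_s: 52.85
ee_pos: [0.496, 0.1416, 0.0446]
ee_rot: [0.0, 0.944, -0.331, -0.0]
wrist_force: [0.6, -0.1, -3.6]
opening: 0.682
finger_force: 65.9
```

Request:
step_arm(series=[0, 0, 0.02, 0, 0, 0, 0, 0, 0, 0, 0, 0, 0, 1, 0, 0, 0, 0, 0, 0, 1, 0, 0, 0, 0, 0, 0, 1, 0, 0, -0.9, 0, 0, 0, 1, 0, 0, -0.9, 0, 0, 0, 1, 0, 0, -0.9, 0, 0, 0, 1, 0, 0, -0.9, 0, 0, 0, 1])

```text
time_s: 53.85
ee_pos: [0.496, 0.1417, 0.1894]
ee_rot: [-0.0, 0.944, -0.331, 0.0]
wrist_force: [-0.6, -0.4, -0.2]
opening: 0.998
finger_force: 0.0
```

```bash
python3 - <<'E'
from h import *
go([.502,.388,.2],[.502,.388,.056])
E
```

```text
now [0.496  0.1417 0.1894] tool x yaw -38.65 tilt 0.03 open 0.998 F [-0.6 -0.4 -0.2] t 53.85
[0.502, 0.388, 0.2] [-3.73  -4.902 -0.265]
[0.502, 0.388, 0.056] [-1.0e-03  2.0e-03  3.6e+00]
```

Request:
step_arm(series=[-0.62, -0.82, -0.04, 0, 0, 0, 1, -0.62, -0.82, -0.04, 0, 0, 0, 1, -0.62, -0.82, -0.04, 0, 0, 0, 1, -0.62, -0.82, -0.04, 0, 0, 0, 1, -0.62, -0.82, -0.04, 0, 0, 0, 1, -0.62, -0.8, -0.06, 0, 0, 0, 1, 0, 0, 0, 0, 0, 0, 1, 0, 0, 0, 0, 0, 0, 1])

```text
time_s: 54.85
ee_pos: [0.5023, 0.3876, 0.1981]
ee_rot: [0.0, 0.944, -0.331, 0.0]
wrist_force: [-0.1, -0.7, -0.7]
opening: 1.0
finger_force: 0.0
```

```bash
python3 - <<'E'
from h import *
go([.502,.388,.056])
E
```

```text
now [0.5023 0.3876 0.1981] tool x yaw -38.64 tilt 0.03 open 1.0 F [-0.1 -0.7 -0.7] t 54.85
[0.502, 0.388, 0.056] [-0.013 -0.005  3.553]
```

Request:
step_arm(series=[0, 0, 0.9, 0, 0, 0, 1, 0, 0, 0.9, 0, 0, 0, 1, 0, 0, 0.9, 0, 0, 0, 1, 0, 0, 0.88, 0, 0, 0, 1, 0, 0, 0, 0, 0, 0, 1, 0, 0, 0, 0, 0, 0, 0, 0, 0, 0, 0, 0, 0, 0, 0, 0, 0, 0, 0, 0, 0])

```text
time_s: 55.85
ee_pos: [0.5033, 0.3886, 0.0578]
ee_rot: [-0.002, 0.944, -0.331, 0.001]
wrist_force: [0.0, -0.2, 6.1]
opening: 0.524
finger_force: 60.5
```

Request:
step_arm(series=[0, 0, 0, 0, 0, 0, 0, 0, 0, 0, 0, 0, 0, 0])

```text
time_s: 56.1
ee_pos: [0.5033, 0.3886, 0.0578]
ee_rot: [-0.002, 0.944, -0.331, 0.001]
wrist_force: [-0.3, -0.0, 6.0]
opening: 0.519
finger_force: 60.5
```

```bash
python3 - <<'E'
from h import *
go([.502,.388,.2],[.4313,.1978,.2])
E
```

```text
now [0.5033 0.3886 0.0578] tool x yaw -38.63 tilt 0.23 open 0.519 F [-0.3 -0.   6. ] t 56.1
[0.502, 0.388, 0.2] [-0.013  0.018 -3.555]
[0.4313, 0.1978, 0.2] [ 1.588  4.818 -0.017]
```

Request:
step_arm(series=[0, 0, -0.6, 0, 0, 0, 0, 0, 0, -0.9, 0, 0, 0, 0, 0, 0, -0.9, 0, 0, 0, 0, 0, 0, -0.9, 0, 0, 0, 0, 0, 0, -0.3, 0, 0, 0, 0, 0, 0, 0, 0, 0, 0, 0])

```text
time_s: 56.85
ee_pos: [0.5022, 0.388, 0.1991]
ee_rot: [-0.0, 0.944, -0.331, -0.0]
wrist_force: [-0.4, 0.1, -1.3]
opening: 0.521
finger_force: 61.3
```

Request:
step_arm(series=[0.26, 0.8, 0, 0, 0, 0, 0, 0.26, 0.8, 0, 0, 0, 0, 0, 0.26, 0.8, 0, 0, 0, 0, 0, 0.26, 0.8, 0, 0, 0, 0, 0, 0.26, 0.8, 0, 0, 0, 0, 0, 0.26, 0.8, 0, 0, 0, 0, 0, 0.02, 0.03, 0, 0, 0, 0, 0, 0, 0, 0, 0, 0, 0, 0])

```text
time_s: 57.85
ee_pos: [0.4306, 0.1973, 0.1977]
ee_rot: [0.001, 0.944, -0.331, -0.001]
wrist_force: [0.2, -0.1, -1.1]
opening: 0.517
finger_force: 61.5
```

Request:
step_arm(series=[0, 0, 0, 0, 0, 0, 0, 0, 0, 0.8, 0, 0, 0, 0, 0, 0, 0.8, 0, 0, 0, 0, 0, 0, 0.8, 0, 0, 0, 0, 0, 0, 0.7, 0, 0, 0, 0, 0, 0, 0.2, 0, 0, 0, 0, 0, 0, 0, 0, 0, 0, 0])

```text
time_s: 58.72
ee_pos: [0.4311, 0.1975, 0.0671]
ee_rot: [0.001, 0.944, -0.331, 0.0]
wrist_force: [0.1, 0.5, -0.6]
opening: 0.525
finger_force: 61.5
```

```bash
python3 - <<'E'
from h import *
go([.4313,.1978,.0578])
E
```

```text
now [0.4311 0.1975 0.0671] tool x yaw -38.63 tilt 0.06 open 0.525 F [ 0.1  0.5 -0.6] t 58.725
[0.4313, 0.1978, 0.0578] [-0.    -0.01   0.233]
```

Request:
step_arm(series=[0, 0, 0.14, 0, 0, 0, 0, 0, 0, 0.08, 0, 0, 0, 0, 0, 0, 0, 0, 0, 0, 0])

```text
time_s: 59.1
ee_pos: [0.4309, 0.1974, 0.0583]
ee_rot: [-0.0, 0.944, -0.331, 0.0]
wrist_force: [-1.3, 0.1, -1.0]
opening: 0.523
finger_force: 61.5
```

Request:
step_arm(series=[0, 0, 0.02, 0, 0, 0, 0, 0, 0, 0, 0, 0, 0, 1, 0, 0, 0, 0, 0, 0, 1, 0, 0, 0, 0, 0, 0, 1, 0, 0, -0.9, 0, 0, 0, 1, 0, 0, -0.9, 0, 0, 0, 1, 0, 0, -0.9, 0, 0, 0, 1, 0, 0, -0.9, 0, 0, 0, 1])

```text
time_s: 60.1
ee_pos: [0.4309, 0.1973, 0.2028]
ee_rot: [-0.0, 0.944, -0.331, 0.0]
wrist_force: [0.1, 1.3, 0.0]
opening: 0.999
finger_force: 0.0
```

Request:
step_arm(series=[-0.9, -0.2, 0, 0, 0, 0, 1, -0.9, -0.2, 0, 0, 0, 0, 1, -0.9, -0.2, 0, 0, 0, 0, 1, -0.9, -0.2, 0, 0, 0, 0, 1, -0.9, -0.2, 0, 0, 0, 0, 1, -0.9, -0.2, 0, 0, 0, 0, 1, 0, 0, 0, 0, 0, 0, 1, 0, 0, 0, 0, 0, 0, 1])

```text
time_s: 61.1
ee_pos: [0.2923, 0.3697, 0.2015]
ee_rot: [0.0, 0.944, -0.331, 0.0]
wrist_force: [0.5, -0.7, 0.1]
opening: 0.995
finger_force: 0.0
```

```bash
python3 - <<'E'
from h import *
go(); s=snapshot("top"); 
crop(s,115,140,200,150,4,"pics/t9.png")
a=cv2.imread("pics/top0.png"); d=cv2.absdiff(a,s["image"])[140:290,210:360]
E
```

```text
now [0.2923 0.3697 0.2015] tool x yaw -38.63 tilt 0.02 open 0.995 F [ 0.5 -0.7  0.1] t 61.1
```

View pics/t9.png

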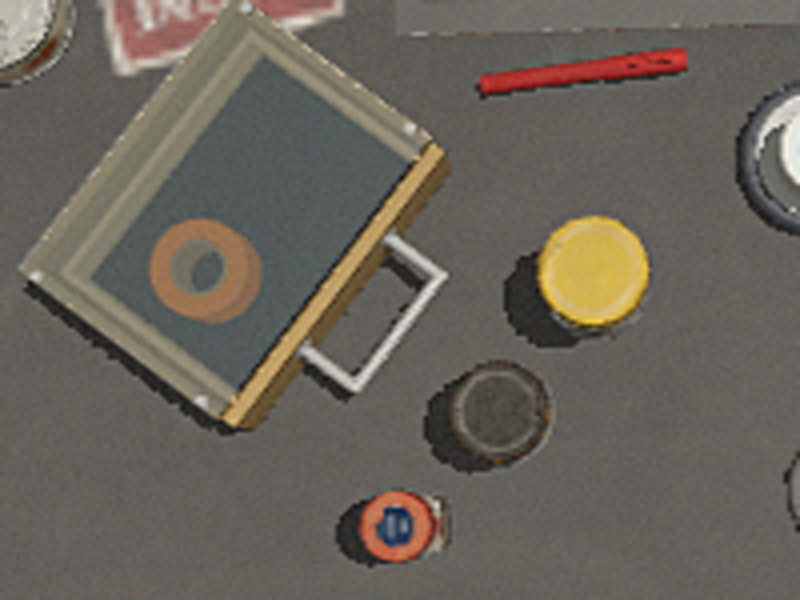

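```bash
python3 -c "
from plant import bot
print(bot.finish_job())"
```

```text
the job is handed in; nothing more can be done
None
```

I handed the job in at about 61 s: the white roll is on the spindle, the orange roll is in the shut drawer, all three jars stand about 3 mm or less from their starting spots, and the bell was not touched; the judge's verdict was not shown.

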